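# Clear the finished weld tests out of the clamp fixture and the vise

## Robot

A 7-joint arm with a two-finger parallel gripper is mounted at the origin on a cart in front of the work surface, level with it; the furniture and walls round the work are solid. World frame = base frame: x ahead of the robot, y to its left, z up, the work surface at z = 0. Lengths are in mm, angles in rad, forces in N, time in s.
With the tool pointing down it reaches from about 400 to 875 mm from the base axis. Payload 4.4 kg.
Tool frame: the origin (TCP) lies midway between the tips of the shut fingers; the grasp point (between the pads) lies 19 mm behind it; z points along the fingers, y is the line along which they close (so a half turn about z gives the same grasp; the last joint's range is limited). The gripper opens to 85 mm and grips with 20 to 120 N. Pads are 22 mm wide; open, the fingers measure 114 mm over their backs; the gripper's body (76 mm by 85 mm) begins 54 mm behind the grasp point. The pads swing forward as they close: fully open they stand 13 mm farther back than shut.
Start: joints at [-1.281, 0.628, 0.038, 1.517, -0.027, 0.996, -0.02], TCP at [226.398, 609.313, 209.313] pointing down, gripper open.
Joint ranges: [-3.06, 3.06], [-0.37, 2.12], [-1.25, 1.32], [0.18, 2.47], [-1.1, 4.24], [0.23, 1.98], [-2.94, 2.94]. Speed limits (rad/s): [2.57, 2.57, 3.14, 3.14, 3.14, 3.14, 3.14].

## Interface

Orientations are given as [roll, pitch, yaw] about the fixed x, y, z axes, in that order (R = Rz(yaw) Ry(pitch) Rx(roll)).
In Python, from cell import read_state, get_image, finish_job gives the robot as it stands.
- The arm moves only by the tool send_rows, never from a script. Its argument "series" is a list of rows, each an object of numbers: "ax", "ay", "az": the turn, a rotation vector about the tool's x, y, z in rad; "dx", "dy", "dz": the shift along the tool's x, y, z in cm; "hand": the closure, from 0 (fully open) to 1 (shut). In form: [{"ax": .., "ay": .., "az": .., "dx": .., "dy": .., "dz": .., "hand": ..}, ...]. A call has 1 to 10 rows; each row is the pose to reach, as a shift and turn from the pose commanded when the call began, along the tool's axes at that moment; what a row does not reach only later rows make up. A row lasts 1/10 s, in which the tool goes at most 50 mm and 8.59 degrees, less where a joint would pass 70% of its speed; a pose out of reach is approached as far as the arm can. A call with a gripper value outside its range is refused whole. The fingers move at their own pace and stop on an object; the grip force is fixed at half the most. Time passes only in rows, so rows that repeat a pose let the fingers close. It gives the time, the measured TCP pose, the force, the opening and the grip force at its end, in the units of the state.
- read_state(): the state, without advancing time (a new reading comes with each control period).
- get_image(name): name is "scene" or "side" or "wrist"; returns a dict with "pixels" (480x640x3 uint8, red, green, blue), "mtx" (3x3 intrinsics, pixels), "R" (3x3) and "t" (3): a world point X has camera coordinates R X + t. Camera axes: x right, y down, z forward; pixel columns grow to the right and rows downward; lengths in mm; the calibration is good to about 2 mm. The wrist camera is an equidistant fisheye: a pixel r from the principal point sees the ray r / f radians off the axis. A picture is of the moment at which its call begins. There is no depth.
- finish_job(): hands the job in; it is judged then, once.
The state is a dict: "clock": time; "qpos": joint angles; "qd": joint speeds; "tau": joint torques, N m; "eef_pos": TCP position; "tool_rot": TCP orientation; "force": force on the tool from outside, world axes, zero at the start; "torque": the same for the moment, N m; "width": finger opening in mm; "gripper_force": force on a finger pad.
Only numpy, scipy, OpenCV 4.12 (cv2) and the standard library are available. Lean on these libraries where they do the work, as an engineer would, in place of code of your own. Each camera call takes 0.05 s, during which the arm holds its last target. There are 200 camera calls.

## Task

The weld tests are finished: take every coupon out of the clamp fixture by lifting its red hinged bar fully, sliding each coupon out from under the bar and the keeper, and laying it flat on the floor of the grey sheet-metal inspection tray, none on top of another; then lower the bar fully again. Also pull the blue vise open, take out the flanged pipe stub and put it in the same tray (standing or lying), and push the vise jaw fully home again. Never drag a coupon out while the bar is down.

Things in the scene. Friction and masses are not known exactly. Their poses are not given: they have to be found in the camera images.
- fixture: Fixed clamp fixture, dark steel base plate 132 x 240 mm, top 30 mm above the bench. Origin on the bench; -x is its front (robot side), +y left. The plate runs from x = -47 to +85 mm. Four lanes along x at y = -75, -25, +25, +75 mm, each 28 mm wide between 7 mm high guide strips. A clamped coupon's centre is at x = -25 mm: its front 38 mm overhang the plate.
- keeper (a point): Middle of the front edge of the fixed steel keeper at the back of the lanes, on its underside, 44 mm above the bench, 22 mm behind the fixture's origin. The rear 13 mm of each clamped coupon are tucked under it: slide a coupon at least 20 mm to the front before lifting.
- clamp_bar (a joint): Red hinged clamp bar across all four lanes, hinge along the fixture's y axis at the back. 0 rad = down on the coupons, grows as its front is lifted, 1.35 = fully up (stop). Friction holds it at any angle; it takes about 7 N at the handle.
- bar_grip (a point): Centre of the clamp bar's black round handle: rod 14 mm thick along the fixture's y axis, free over 58 mm between its two posts; moves with the bar. Bar down: 117 mm in front of the hinge, 96 mm above the bench, 37 mm above the top of the red cross-bar; then its axes are the fixture's.
- bar_hinge (a point): Point on the clamp bar's hinge axis (along the fixture's y), 72 mm behind the fixture's origin, 52 mm above the bench. The handle swings about it at 125 mm radius.
- coupon1_mid (a point): Welded test coupon 1 (may be absent): bare steel flat 120 x 25 x 10 mm with a dark weld bead across the middle of its upper face (3 mm high, 10 mm wide). Point: centre of the flat, 5 mm above its underside. x along its length, z out of its upper face; clamped, its x points as the fixture's x. 0.22 kg. Grasp it across its width at the overhanging front.
- coupon2_mid (a point): Welded test coupon 2 (may be absent): bare steel flat 120 x 25 x 10 mm with a dark weld bead across the middle of its upper face (3 mm high, 10 mm wide). Point: centre of the flat, 5 mm above its underside. x along its length, z out of its upper face; clamped, its x points as the fixture's x. 0.22 kg. Grasp it across its width at the overhanging front.
- coupon3_mid (a point): Welded test coupon 3 (may be absent): bare steel flat 120 x 25 x 10 mm with a dark weld bead across the middle of its upper face (3 mm high, 10 mm wide). Point: centre of the flat, 5 mm above its underside. x along its length, z out of its upper face; clamped, its x points as the fixture's x. 0.22 kg. Grasp it across its width at the overhanging front.
- coupon4_mid (a point): Welded test coupon 4 (may be absent): bare steel flat 120 x 25 x 10 mm with a dark weld bead across the middle of its upper face (3 mm high, 10 mm wide). Point: centre of the flat, 5 mm above its underside. x along its length, z out of its upper face; clamped, its x points as the fixture's x. 0.22 kg. Grasp it across its width at the overhanging front.
- vise: Fixed blue rapid-action vise, 185 x 112 mm, bed 28 mm above the bench. Origin on the bench; -x is its front (robot side). Fixed jaw at the back, sliding jaw before it. The notched jaw plates span 40 to 70 mm above the bench, with 12 mm relief under them for the flange; the fixed plate's face is at x = +45 mm, the sliding one's at +25 mm when closed.
- vise_jaw (a joint): Sliding jaw of the vise. 0 m = closed (fully home), grows as the handle is pulled to the vise's -x, 0.05 m = fully open (stop). Friction about 6 N; it stays where it is left.
- jaw_grip (a point): Centre of the sliding jaw's black handle: rod 16 mm thick along the vise's y axis, 46 mm above the bench, free over 58 mm between its two guide rods, at x = -136 mm of the vise when closed; moves with the jaw.
- stub_mid (a point): Welded pipe stub: pipe of 28 mm diameter on a round flange 44 mm wide, 8 mm thick; 90 mm tall. Point: on its axis, 45 mm above the flange's underside; z along the pipe, away from the flange. In the vise it stands on the bed at x = +35 mm, its flange 12 mm under both jaw plates: with the jaw fully open draw it about 25 mm to the vise's -x, then lift. 0.25 kg.
- tray: Loose shallow grey sheet-metal tray, 310 (its x) x 160 (its y) mm, walls 20 mm high and 4 mm thick, floor 4 mm thick. Origin: centre of its underside. 1.0 kg. It may get knocked aside.
There are look-alikes about, which are no part of the job. What is shaped like the part that bears stub_mid but green is not meant.

How it is judged (in metres and radians):
On the way, in this order (a step that is already met when the one before it is completed fails the run):
1. the clamp bar is lifted with the coupons still in their lanes (value of joint clamp_bar above 0.9 rad and x of each of coupon1_mid, coupon2_mid, coupon3_mid, coupon4_mid in the frame of fixture above -0.04 m and z of coupon1_mid in the frame of fixture between 0.028 and 0.045 m and z of coupon2_mid in the frame of fixture between 0.028 and 0.045 m and z of coupon3_mid in the frame of fixture between 0.028 and 0.045 m and z of coupon4_mid in the frame of fixture between 0.028 and 0.045 m), for 0.2 s.
2. all coupons lie in the tray and the clamp bar is down again (x of coupon1_mid in the frame of tray between -0.151 and 0.151 m and y of coupon1_mid in the frame of tray between -0.076 and 0.076 m and z of coupon1_mid in the frame of tray between 0 and 0.0145 m and angle between the z axis of each of coupon1_mid, coupon2_mid, coupon3_mid, coupon4_mid and the z axis of tray, either way round below 0.12 rad and x of coupon2_mid in the frame of tray between -0.151 and 0.151 m and y of coupon2_mid in the frame of tray between -0.076 and 0.076 m and z of coupon2_mid in the frame of tray between 0 and 0.0145 m and x of coupon3_mid in the frame of tray between -0.151 and 0.151 m and y of coupon3_mid in the frame of tray between -0.076 and 0.076 m and z of coupon3_mid in the frame of tray between 0 and 0.0145 m and x of coupon4_mid in the frame of tray between -0.151 and 0.151 m and y of coupon4_mid in the frame of tray between -0.076 and 0.076 m and z of coupon4_mid in the frame of tray between 0 and 0.0145 m and value of joint clamp_bar below 0.06 rad), for 0.2 s.
At the end, for the whole second after the job is handed in: Every coupon present lies flat on the tray floor (within 0.12 rad, none on another); the stub is inside the tray, standing or lying; the bar is down (below 0.06 rad), the vise jaw home (below 6 mm); tray at rest, nothing held (all of step 2 and x of stub_mid in the frame of tray between -0.151 and 0.151 m and y of stub_mid in the frame of tray between -0.076 and 0.076 m and z of stub_mid in the frame of tray between 0 and 0.08 m and value of joint vise_jaw below 0.006 m and linear speed of tray below 0.02 m/s); the robot touches nothing.
It fails at once if coupon 1 is dragged out while the clamp bar is down on it (x of coupon1_mid in the frame of bar_grip between -0.055 and 0 m and y of coupon1_mid in the frame of bar_grip between -0.1 and 0.1 m and z of coupon1_mid in the frame of bar_grip between -0.069 and -0.05 m and z of coupon1_mid in the frame of fixture below 0.05 m).
It fails at once if coupon 2 is dragged out while the clamp bar is down on it (x of coupon2_mid in the frame of bar_grip between -0.055 and 0 m and y of coupon2_mid in the frame of bar_grip between -0.1 and 0.1 m and z of coupon2_mid in the frame of bar_grip between -0.069 and -0.05 m and z of coupon2_mid in the frame of fixture below 0.05 m).
It fails at once if coupon 3 is dragged out while the clamp bar is down on it (x of coupon3_mid in the frame of bar_grip between -0.055 and 0 m and y of coupon3_mid in the frame of bar_grip between -0.1 and 0.1 m and z of coupon3_mid in the frame of bar_grip between -0.069 and -0.05 m and z of coupon3_mid in the frame of fixture below 0.05 m).
It fails at once if coupon 4 is dragged out while the clamp bar is down on it (x of coupon4_mid in the frame of bar_grip between -0.055 and 0 m and y of coupon4_mid in the frame of bar_grip between -0.1 and 0.1 m and z of coupon4_mid in the frame of bar_grip between -0.069 and -0.05 m and z of coupon4_mid in the frame of fixture below 0.05 m).
Of coupon1, coupon2, coupon3, coupon4 only 2 to 4 are there at a start; the rules pass over those that are not, and their reading is None.
At some moment in a run one of tray may be knocked a few centimetres aside while the robot is not near it.
Once in a run the grip may slacken for a moment while it holds something.
It also fails if it takes over 210 s, if anything falls off the work surface, if the arm or the gripper's body presses on something with over 40 N, if the wrist force passes 120 N, or if a joint passes its speed limit or range.

## Working session

There is one attempt and no reset: what is moved stays moved. The work goes in short steps, Python scripts to look and compute and a tool call to move; the robot and the scene stay as the last step left them, time stands still between calls to the robot, and variables do not carry over. Pictures are saved under pics/ and viewed, at most 14 in all, crops included, and the job is handed in when it is done.

Besides the shell and the picture viewer there is one more tool, called after ">>>" as a command line: name --argument value ..., lists and objects as JSON in quotes. send_rows: Moves the arm, as the interface text tells. Its arguments: {"type":"object","properties":{"series":{"type":"array","items":{"type":"object","properties":{"ax":{"type":"number"},"ay":{"type":"number"},"az":{"type":"number"},"dx":{"type":"number"},"dy":{"type":"number"},"dz":{"type":"number"},"hand":{"type":"number"}}}}},"required":["series"]}

```bash
mkdir -p pics; ls
cat > h.py <<'E'
import numpy as np, cv2
from cell import read_state, get_image, finish_job
from scipy.spatial.transform import Rotation as Ro
def snap(n,f):
    d=get_image(n); cv2.imwrite('pics/'+f,cv2.cvtColor(d['pixels'],cv2.COLOR_RGB2BGR))
    np.savez('pics/'+f[:-4]+'.npz',K=d['mtx'],R=d['R'],t=d['t']); return d
E
python3 - <<'E'
from h import *
s=read_state(); print({k:np.round(v,3) for k,v in s.items()})
for n in ['scene','side','wrist']:
    d=snap(n,n+'0.png'); R=np.array(d['R']);print(n,np.round(d['mtx'],1).tolist(),np.round(-R.T@d['t']),np.round(R,2).tolist())
E
```

```text
pics
{'clock': np.float64(0.0), 'qpos': array([-1.281,  0.629,  0.038,  1.518, -0.027,  0.996, -0.02 ]), 'qd': array([-0.001,  0.001,  0.001, -0.001,  0.002, -0.   ,  0.   ]), 'tau': array([ 1.0000e-03, -5.6341e+01,  1.2270e+00, -1.9344e+01,  1.1000e-02,
        1.0000e-02,  0.0000e+00]), 'eef_pos': array([226.134, 608.649, 208.374]), 'tool_rot': array([-3.14 , -0.   ,  2.786]), 'force': array([-0.043, -1.094, -0.351]), 'torque': array([ 0.02 , -0.025, -0.009]), 'gripper_force': np.float64(0.0), 'width': np.float64(85.574)}
scene [[608.6, 0.0, 308.6], [0.0, 608.6, 242.6], [0.0, 0.0, 1.0]] [   7. 1130.  827.] [[-0.91, -0.41, 0.01], [-0.22, 0.47, -0.85], [0.35, -0.78, -0.52]]
side [[578.4, 0.0, 317.8], [0.0, 578.4, 241.1], [0.0, 0.0, 1.0]] [  82. -956.  932.] [[0.91, -0.41, 0.01], [-0.25, -0.57, -0.78], [0.33, 0.71, -0.62]]
wrist [[371.6, 0.0, 318.7], [0.0, 371.6, 243.3], [0.0, 0.0, 1.0]] [156. 635. 374.] [[0.35, 0.94, -0.0], [0.9, -0.33, 0.29], [0.27, -0.1, -0.96]]
```

View pics/scene0.png

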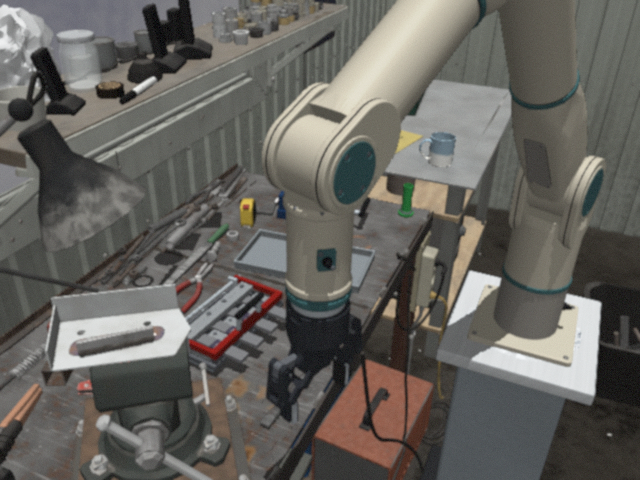

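View pics/side0.png

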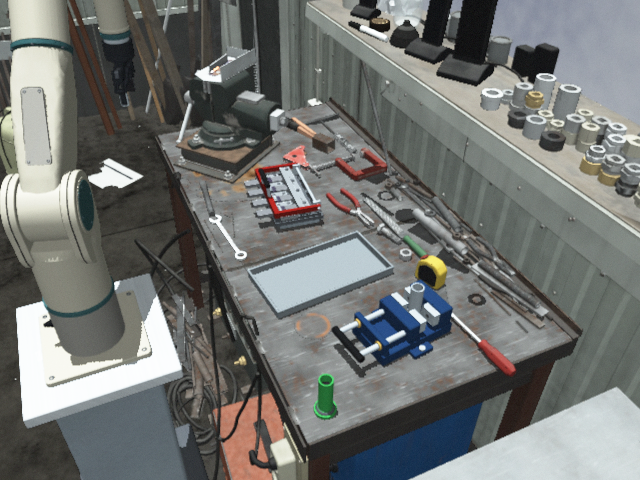

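The side view (640x480) shows the fixture with the red bar at about (285,195), the tray at (320,272), and the blue vise with the stub at (395,320). The green decoy is at (325,397). I'll zoom in on the fixture and vise.

Run:
```python
import cv2,numpy as np
a=cv2.imread('pics/side0.png');
c1=cv2.resize(a[150:235,235:335],(0,0),fx=4,fy=4,interpolation=cv2.INTER_CUBIC)
c2=cv2.resize(a[275:375,325:465],(0,0),fx=4,fy=4,interpolation=cv2.INTER_CUBIC)
b=cv2.imread('pics/scene0.png')
c3=cv2.resize(b[265:365,175:300],(400,320),interpolation=cv2.INTER_CUBIC)
o=np.zeros((600,800,3),np.uint8); o[:340,:400]=c1; o[:320,400:]=c3
c2=cv2.resize(c2,(364,260)); o[340:,:364]=c2
c4=cv2.resize(a[230:320,240:400],(436,245)); o[340:585,364:]=c4
cv2.imwrite('pics/z1.png',o)
```

```text
(no output)
```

View pics/z1.png

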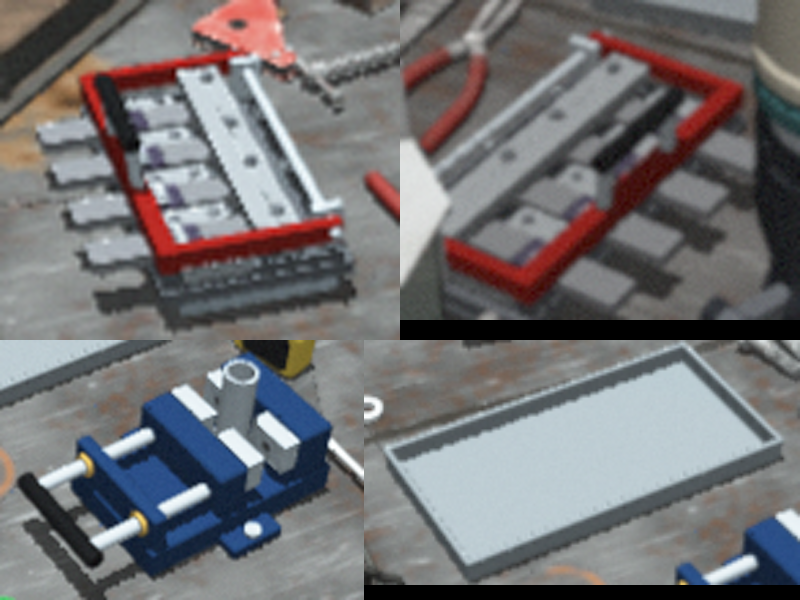

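View pics/wrist0.png

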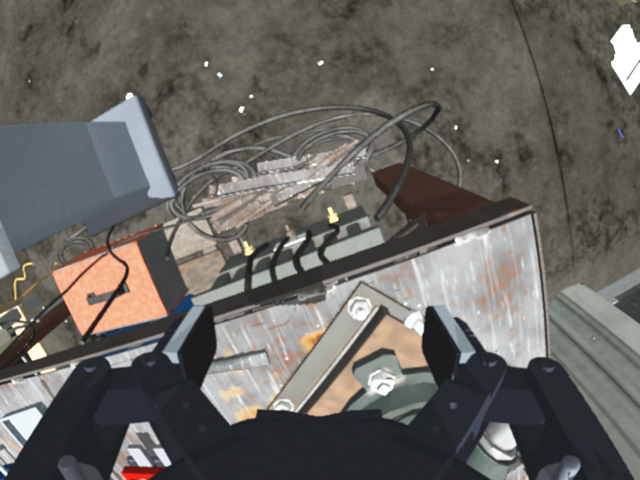

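```bash
cat >> h.py <<'E'
def cam(f):
    z=np.load('pics/'+f+'.npz'); return z['K'],z['R'],z['t']
def ray(f,uv,fish=False):
    K,R,t=cam(f); p=(np.array(uv,float)-K[:2,2])/K[0,0]
    if fish:
        r=np.hypot(*p); d=np.r_[p/max(r,1e-9)*np.sin(r),np.cos(r)]
    else: d=np.r_[p,1]
    return -R.T@t, R.T@d
def onz(f,uv,z,fish=False):
    o,d=ray(f,uv,fish); return o+d*(z-o[2])/d[2]
def proj(f,X,fish=False):
    K,R,t=cam(f); c=R@np.array(X,float)+t
    if fish:
        r=np.hypot(c[0],c[1]); return K[:2,2]+K[0,0]*np.arctan2(r,c[2])*c[:2]/r
    return K[:2,2]+K[0,0]*c[:2]/c[2]
E
python3 - <<'E'
from h import *
p=lambda n,*a:print(n,np.round(onz(*a),1))
c1=lambda u,v:(235+u/4,150+v/4); c2=lambda u,v:(325+u/2.6,275+(v-340)/2.6); c4=lambda u,v:(240+(u-364)/2.725,230+(v-340)/2.725); c3=lambda u,v:(175+(u-400)/3.2,265+v/3.2)
for n,u,v,z in [('c+75 fl',38,122,40),('c+75 fr',45,148,40),('c-75 fl',78,240,40),('c-75 fr',85,268,40),('h1',103,78,96),('h2',127,150,96),('hm',116,114,96)]: p(n,'side0',c1(u,v),z)
p('scene hm','scene0',c3(638,127),96)
for q in [(732,172),(700,215),(655,258),(600,300)]: p('scene coup front-near','scene0',c3(*q),40)
for n,u,v,z in [('vh1',27,482,46),('vh2',95,560,46),('vhm',61,521,46),('stub',242,374,118)]: p(n,'side0',c2(u,v),z)
for q in [(386,450),(686,346),(783,440),(467,572)]: p('tray','side0',c4(*q),20)
E
```

```text
c+75 fl [471.8 392.4  40. ]
c+75 fr [465.5 358.7  40. ]
c-75 fl [449.8 245.2  40. ]
c-75 fr [443.6 213.8  40. ]
h1 [505.8 342.9  96. ]
h2 [489.8 252.6  96. ]
hm [498.2 296.5  96. ]
scene hm [499.7 302.6  96. ]
scene coup front-near [459.8 255.3  40. ]
scene coup front-near [458.8 301.8  40. ]
scene coup front-near [464.9 348.9  40. ]
scene coup front-near [476.5 395.2  40. ]
vh1 [ 458.9 -229.6   46. ]
vh2 [ 471.6 -321.4   46. ]
vhm [ 465.4 -276.7   46. ]
stub [ 633.3 -253.7  118. ]
tray [362.2  45.7  20. ]
tray [670.1  72.6  20. ]
tray [686.1 -81.8  20. ]
tray [ 373.6 -119.5   20. ]
```

All four coupons are present and the bar is down. The geometry agrees with the given sizes:

| Item | Position (mm) | Yaw | Check |
|---|---|---|---|
| Fixture origin | about (542, 290) | −8.5° | – |
| Bar handle | (498, 297) | – | – |
| Vise | – | 7.9° | handle to stub 169.5 mm against 171 mm given |
| Tray | (523, −21) | 6° | – |

Next I'll move above the bar handle.

```bash
cat >> h.py <<'E'
def rel(*targets):
    """targets: (x,y,z,yaw_deg) world, tool down; prints shift (cm) and turn from the present pose"""
    s=read_state(); R0=Ro.from_euler('xyz',s['tool_rot']); p0=np.array(s['eef_pos'])
    print('at',np.round(p0,1),'rot',np.round(np.degrees(s['tool_rot']),1),'w',round(float(s['width']),1),'F',np.round(s['force'],1),'t',round(float(s['clock']),1))
    for x,y,z,yaw in targets:
        d=R0.inv().apply(np.array([x,y,z])-p0)/10; a=(R0.inv()*Ro.from_euler('xyz',[np.pi,0,np.radians(yaw)])).as_rotvec()
        print('  d',np.round(d,2),'a',np.round(a,3))
def fr(o,yaw,x,y=0):
    c,s=np.cos(np.radians(yaw)),np.sin(np.radians(yaw)); return o[0]+c*x-s*y,o[1]+s*x+c*y
E
python3 - <<'E'
from h import *
rel((498,297,190,81.5),(498,297,190,-98.5))
E
```

```text
at [226.2 608.8 208.6] rot [-179.9   -0.   159.6] w 85.2 F [0.5 0.5 0.7] t 0.1
  d [-36.34 -19.76   1.89] a [-1.000e-03  1.000e-03  1.363e+00]
  d [-36.34 -19.76   1.89] a [-1.000e-03 -1.000e-03 -1.778e+00]
```

>>> send_rows --series '[{"dx": 0,"dy": 0,"dz": -5},{"dx": -4,"dy": -2.2,"dz": -5,"az": 0.12},{"dx": -8,"dy": -4.4,"dz": -5,"az": 0.27},{"dx": -12,"dy": -6.6,"dz": -5,"az": 0.42},{"dx": -16,"dy": -8.8,"dz": -5,"az": 0.57},{"dx": -20,"dy": -11,"dz": -5,"az": 0.72},{"dx": -24,"dy": -13.2,"dz": -5,"az": 0.87},{"dx": -28,"dy": -15.4,"dz": -4,"az": 1.02},{"dx": -32.3,"dy": -17.6,"dz": -2,"az": 1.17},{"dx": -36.3,"dy": -19.8,"dz": 1.9,"az": 1.31}]'

```text
invalid input at $.series[0]: expected keys ax, ay, az, dx, dy, dz, hand
```

Run:
```python
from h import *
rel((498,297,190,81.5)); snap('wrist','w1.png')
```

```text
at [226.2 608.8 208.6] rot [-179.9   -0.   159.6] w 85.2 F [0.5 0.5 0.7] t 0.1
  d [-36.34 -19.76   1.89] a [-1.000e-03  1.000e-03  1.363e+00]
```

View pics/w1.png

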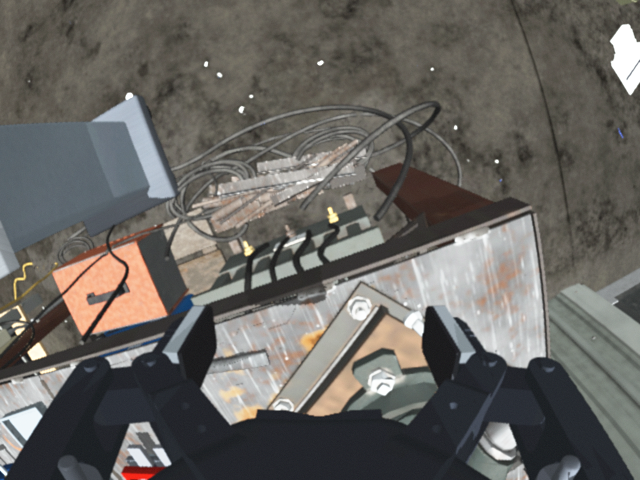

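The call was refused because every row needs all seven keys, so the view is unchanged. I'll resend it with full rows.

>>> send_rows --series '[{"ax": 0,"ay": 0,"az": 0,"dx": 0,"dy": 0,"dz": -5,"hand": 0},{"ax": 0,"ay": 0,"az": 0.12,"dx": -4,"dy": -2.2,"dz": -5,"hand": 0},{"ax": 0,"ay": 0,"az": 0.27,"dx": -8,"dy": -4.4,"dz": -5,"hand": 0},{"ax": 0,"ay": 0,"az": 0.42,"dx": -12,"dy": -6.6,"dz": -5,"hand": 0},{"ax": 0,"ay": 0,"az": 0.57,"dx": -16,"dy": -8.8,"dz": -5,"hand": 0},{"ax": 0,"ay": 0,"az": 0.72,"dx": -20,"dy": -11,"dz": -5,"hand": 0},{"ax": 0,"ay": 0,"az": 0.87,"dx": -24,"dy": -13.2,"dz": -5,"hand": 0},{"ax": 0,"ay": 0,"az": 1.02,"dx": -28,"dy": -15.4,"dz": -4,"hand": 0},{"ax": 0,"ay": 0,"az": 1.17,"dx": -32.3,"dy": -17.6,"dz": -2,"hand": 0},{"ax": 0,"ay": 0,"az": 1.31,"dx": -36.3,"dy": -19.8,"dz": 1.9,"hand": 0}]'

```text
clock: 1.2
eef_pos: [494.8, 302.8, 199.4]
tool_rot: [3.137, -0.003, 1.469]
force: [0.7, -0.1, -0.4]
width: 85.2
gripper_force: 0.0
```

Run:
```python
from h import *
rel((498,297,190,81.5)); snap('wrist','w2.png')
```

```text
at [494.8 302.8 199.4] rot [179.7  -0.2  84.1] w 85.2 F [ 0.7 -0.1 -0.4] t 1.2
  d [-0.55  0.38  0.94] a [ 0.005 -0.003  0.046]
```

View pics/w2.png

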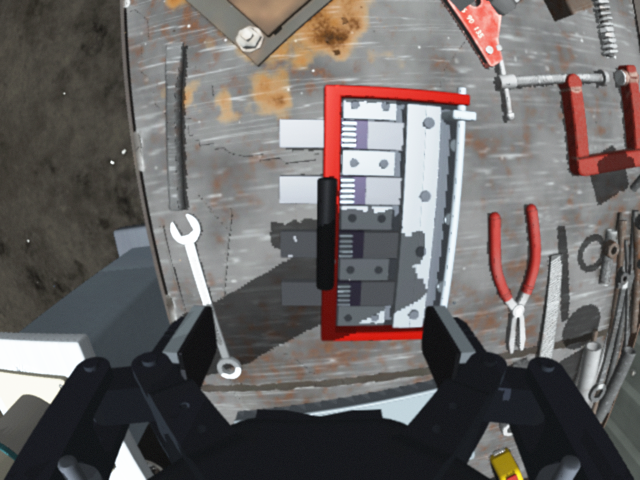

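The wrist view is clear: the handle runs from (327,180) to (326,288), and the coupon fronts are at u≈280 with v≈134, 190, 240 and 293. I'll measure these.

Run:
```python
from h import *
for uv,z in [((327,180),96),((326,288),96),((326.5,234),96),((280,134),40),((281,190),40),((280.5,240),40),((281.5,293),40)]: print(uv,np.round(onz('w2',uv,z,True),1))
```

```text
(327, 180) [504.7 342.1  96. ]
(326, 288) [495.7 257.5  96. ]
(326.5, 234) [500.4 301.5  96. ]
(280, 134) [469.2 379.8  40. ]
(281, 190) [464.2 330.5  40. ]
(280.5, 240) [457.9 284.7  40. ]
(281.5, 293) [451.5 232.   40. ]
```

>>> send_rows --series '[{"ax": 0,"ay": 0,"az": 0,"dx": 0,"dy": 0,"dz": 0,"hand": 0},{"ax": 0,"ay": 0,"az": 0,"dx": 0,"dy": 0,"dz": 0,"hand": 0}]'

```text
clock: 1.45
eef_pos: [491.1, 305.1, 198.0]
tool_rot: [-3.141, -0.0, 1.477]
force: [0.0, 0.3, -0.1]
width: 85.4
gripper_force: 0.0
```

Run:
```python
from h import *
rel((499.5,300,150,83),(499.5,300,78,83)); snap('wrist','w3.png')
```

```text
at [491.1 305.1 198. ] rot [-179.9   -0.    84.6] w 85.4 F [ 0.   0.3 -0.1] t 1.4
  d [-0.43  0.89  4.8 ] a [-0.001 -0.     0.028]
  d [-0.43  0.9  12.  ] a [-0.001 -0.     0.028]
```

>>> send_rows --series '[{"ax": 0,"ay": 0,"az": 0.03,"dx": -0.4,"dy": 0.9,"dz": 3,"hand": 0},{"ax": 0,"ay": 0,"az": 0.03,"dx": -0.4,"dy": 0.9,"dz": 6,"hand": 0},{"ax": 0,"ay": 0,"az": 0.03,"dx": -0.4,"dy": 0.9,"dz": 9,"hand": 0},{"ax": 0,"ay": 0,"az": 0.03,"dx": -0.4,"dy": 0.9,"dz": 11.8,"hand": 0},{"ax": 0,"ay": 0,"az": 0.03,"dx": -0.4,"dy": 0.9,"dz": 11.8,"hand": 0.5},{"ax": 0,"ay": 0,"az": 0.03,"dx": -0.4,"dy": 0.9,"dz": 11.8,"hand": 1},{"ax": 0,"ay": 0,"az": 0.03,"dx": -0.4,"dy": 0.9,"dz": 11.8,"hand": 1},{"ax": 0,"ay": 0,"az": 0.03,"dx": -0.4,"dy": 0.9,"dz": 11.8,"hand": 1},{"ax": 0,"ay": 0,"az": 0.03,"dx": -0.4,"dy": 0.9,"dz": 11.8,"hand": 1}]'

```text
clock: 2.4
eef_pos: [500.8, 300.1, 81.4]
tool_rot: [3.14, -0.002, 1.446]
force: [-0.3, -0.3, -1.0]
width: 12.4
gripper_force: 0.0
```

Run:
```python
from h import *
rel((499.5,300,78,83)); th=np.radians
for a in np.arange(0.15,1.36,0.15):
    b=np.arctan2(44,117); print(round(a,2),'fwd',round((117-125*np.cos(b+a))/10,2),'up',round((125*np.sin(b+a)-44)/10,2))
```

```text
at [500.8 300.1  81.4] rot [ 1.799e+02 -1.000e-01  8.290e+01] w 12.4 F [-0.3 -0.3 -1. ] t 2.4
  d [-0.03 -0.13  0.34] a [ 0.002 -0.002 -0.003]
0.15 fwd 0.79 up 1.7
0.3 fwd 1.82 up 3.26
0.45 fwd 3.08 up 4.65
0.6 fwd 4.53 up 5.84
0.75 fwd 6.14 up 6.79
0.9 fwd 7.87 up 7.5
1.05 fwd 9.7 up 7.94
1.2 fwd 11.56 up 8.1
1.35 fwd 13.43 up 7.98
```

>>> send_rows --series '[{"ax": 0,"ay": 0,"az": 0,"dx": 0,"dy": 0,"dz": 0,"hand": 1},{"ax": 0,"ay": 0,"az": 0,"dx": 0,"dy": 0,"dz": 0,"hand": 1}]'

```text
clock: 2.6
eef_pos: [500.4, 299.9, 81.0]
tool_rot: [3.141, -0.001, 1.446]
force: [-1.5, -0.3, 5.9]
width: -0.0
gripper_force: 3.1
```

Run:
```python
from h import *
rel((499.5,300,78,83)); snap('wrist','w4.png')
```

```text
at [500.4 299.9  81. ] rot [ 1.80e+02 -1.00e-01  8.28e+01] w -0.0 F [-1.5 -0.3  5.9] t 2.6
  d [ 0.   -0.09  0.3 ] a [ 0.001 -0.001 -0.003]
```

View pics/w4.png

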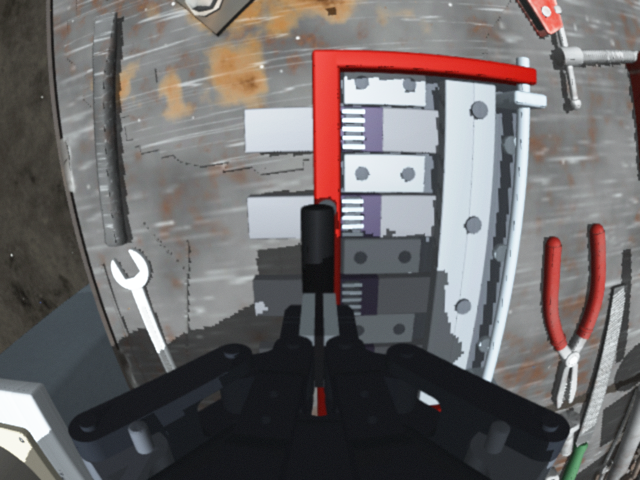

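Run:
```python
from h import *
s=read_state(); R=Ro.from_euler('xyz',s['tool_rot']); p=np.array(s['eef_pos'])
print('tcp',proj('w4',p,True),'15 behind',proj('w4',p+[0,0,15],True))
for uv in [(317,208),(318,293),(317,250)]: print(uv,np.round(onz('w4',uv,96,True),1))
for uv in [(246,130),(248,217),(252,280)]: print(uv,np.round(onz('w4',uv,40,True),1))
for f in ['w2','w4']:
  K,Rc,t=cam(f); print(f,np.round(-Rc.T@t,1), np.round(Rc,2).tolist())
print(proj('w4',(500,300,96),True), proj('side0',(499.5,300,96)), proj('scene0',(499.5,300,96)))
```

```text
tcp [320.11916287 289.04158   ] 15 behind [320.27278801 302.53909889]
(317, 208) [504.4 342.9  96. ]
(318, 293) [500.  304.7  96. ]
(317, 250) [502.1 324.8  96. ]
(246, 130) [469.4 381.   40. ]
(248, 217) [462.6 331.6  40. ]
(252, 280) [457.9 292.6  40. ]
w2 [500.8 376.3 365.5] [[0.99, -0.1, 0.01], [-0.1, -0.95, 0.29], [-0.03, -0.29, -0.96]]
w4 [508.8 373.3 247. ] [[0.99, -0.13, 0.0], [-0.12, -0.95, 0.29], [-0.04, -0.29, -0.96]]
[319.29322444 302.41031117] [264.00206862 177.74883514] [250.10293481 303.96900858]
```

The closed fingers (tips near (320,293)) don't have the rod between them, and the width reads 0. I'll look from the fixed cameras in one combined crop.

Run:
```python
from h import *
snap('side','side1.png');snap('scene','scene1.png')
a=cv2.imread('pics/side1.png');b=cv2.imread('pics/scene1.png')
o=np.zeros((500,800,3),np.uint8)
o[:,:400]=cv2.resize(a[120:245,220:320],(400,500),interpolation=cv2.INTER_CUBIC)
o[:,400:]=cv2.resize(b[240:365,190:290],(400,500),interpolation=cv2.INTER_CUBIC)
cv2.imwrite('pics/z2.png',o)
p=np.array(read_state()['eef_pos']); print(p,proj('side1',p),proj('scene1',p))
```

```text
[500.43752163 299.91072047  80.99118812] [264.60972106 182.41953758] [250.01039617 309.87197369]
```

View pics/z2.png

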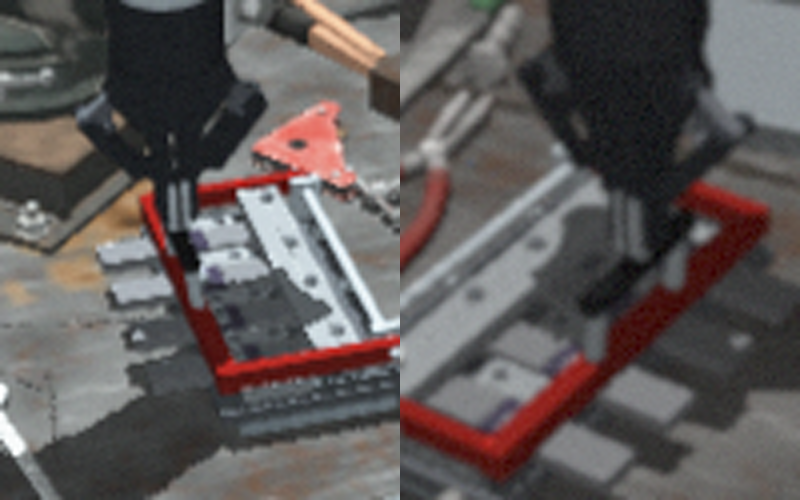

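Run:
```python
from h import *
def tri(*obs):
    A=np.zeros((3,3));b=np.zeros(3);L=[]
    for f,uv,fi in obs:
        o,d=ray(f,uv,fi);d/=np.linalg.norm(d);M=np.eye(3)-np.outer(d,d);A+=M;b+=M@o;L.append((o,d))
    X=np.linalg.solve(A,b); return np.round(X,1),[round(float(np.linalg.norm(np.cross(X-o,d))),1) for o,d in L]
print('+y end',tri(('side0',(261,170),0),('scene0',(237.5,314.4),0),('w2',(327,180),1)))
print('-y end',tri(('side0',(266.7,187.5),0),('scene0',(260.9,294.7),0),('w2',(326,288),1)))
print('mid',tri(('side0',(264,178.7),0),('scene0',(249.4,304.7),0),('w2',(326.5,234),1)))
print('+y w2,w4',tri(('w4',(317,208),1),('w2',(327,180),1)))
# tips
print('tips',tri(('side1',(265.5,179),0),('scene1',(248,305),0)))
```

```text
+y end (array([505. , 340.9,  96.3]), [0.9, 1.0, 1.3])
-y end (array([494.8, 258.3,  92.5]), [3.2, 2.7, 2.2])
mid (array([500.3, 300.5,  93.3]), [1.0, 1.0, 0.3])
+y w2,w4 (array([504.5, 341.5,  89.9]), [0.3, 0.3])
tips (array([504. , 299.9,  91.5]), [0.6, 0.6])
```

Run:
```python
from h import *
R0=Ro.from_euler('xyz',np.array([np.pi-.0,0,1.469])); p=np.array([494.8,302.8,199.4])
for back in (0,13,25,35,45):
  for x in (-11,11):
    for y in(-42.7,42.7):
      print(back,x,y,np.round(proj('w2',p+R0.apply([x,y,-back]),True)))
R0=Ro.from_euler('xyz',np.array([np.pi,0,1.446])); p=np.array([500.4,299.9,81])
for back in (0,10,20,30,40): print(back,[np.round(proj('w4',p+R0.apply([x,0,-back]),True)).tolist() for x in (-11,0,11)])
```

```text
0 -11 -42.7 [236. 308.]
0 -11 42.7 [404. 308.]
0 11 -42.7 [232. 268.]
0 11 42.7 [408. 267.]
13 -11 -42.7 [231. 321.]
13 -11 42.7 [410. 320.]
13 11 -42.7 [226. 278.]
13 11 42.7 [414. 277.]
25 -11 -42.7 [225. 333.]
25 -11 42.7 [416. 332.]
25 11 -42.7 [220. 289.]
25 11 42.7 [421. 288.]
35 -11 -42.7 [220. 345.]
35 -11 42.7 [421. 344.]
35 11 -42.7 [214. 299.]
35 11 42.7 [427. 298.]
45 -11 -42.7 [215. 358.]
45 -11 42.7 [427. 357.]
45 11 -42.7 [208. 310.]
45 11 42.7 [434. 309.]
0 [[320.0, 309.0], [320.0, 289.0], [320.0, 268.0]]
10 [[320.0, 319.0], [320.0, 298.0], [320.0, 276.0]]
20 [[320.0, 329.0], [320.0, 308.0], [320.0, 285.0]]
30 [[320.0, 341.0], [320.0, 318.0], [320.0, 294.0]]
40 [[320.0, 354.0], [321.0, 331.0], [321.0, 305.0]]
```

The physical and image evidence agree: the real fingertips sit about 20 mm behind the reported TCP (rod top 103, TCP z 81, fingers resting on the rod). I'll open, go 2 cm lower and close again.

>>> send_rows --series '[{"ax": 0,"ay": 0,"az": 0,"dx": 0,"dy": 0,"dz": -1,"hand": 0},{"ax": 0,"ay": 0,"az": 0,"dx": 0,"dy": 0,"dz": -1,"hand": 0},{"ax": 0,"ay": 0,"az": 0,"dx": 0,"dy": 0,"dz": -1,"hand": 0},{"ax": 0,"ay": 0,"az": 0,"dx": 0,"dy": 0,"dz": -1,"hand": 0},{"ax": 0,"ay": 0,"az": 0,"dx": 0,"dy": 0,"dz": -1,"hand": 0},{"ax": 0,"ay": 0,"az": 0,"dx": 0,"dy": 0,"dz": 1,"hand": 0},{"ax": 0,"ay": 0,"az": 0,"dx": 0,"dy": 0,"dz": 2,"hand": 0},{"ax": 0,"ay": 0,"az": 0,"dx": 0,"dy": 0,"dz": 2,"hand": 0}]'

```text
clock: 3.55
eef_pos: [498.8, 298.8, 58.5]
tool_rot: [-3.139, 0.002, 1.446]
force: [0.7, -0.0, -0.0]
width: 85.5
gripper_force: 0.0
```

>>> send_rows --series '[{"ax": 0,"ay": 0,"az": 0,"dx": 0,"dy": 0,"dz": 0,"hand": 1},{"ax": 0,"ay": 0,"az": 0,"dx": 0,"dy": 0,"dz": 0,"hand": 1},{"ax": 0,"ay": 0,"az": 0,"dx": 0,"dy": 0,"dz": 0,"hand": 1},{"ax": 0,"ay": 0,"az": 0,"dx": 0,"dy": 0,"dz": 0,"hand": 1},{"ax": 0,"ay": 0,"az": 0,"dx": 0,"dy": 0,"dz": 0,"hand": 1},{"ax": 0,"ay": 0,"az": 0,"dx": 0,"dy": 0,"dz": 0,"hand": 1},{"ax": 0,"ay": 0,"az": 0,"dx": 0,"dy": 0,"dz": 0,"hand": 1}]'

```text
clock: 4.25
eef_pos: [500.2, 299.7, 60.6]
tool_rot: [3.141, -0.0, 1.446]
force: [-1.1, -0.6, 4.5]
width: 11.9
gripper_force: 58.5
```

The rod is gripped at 58 N. Now I'll lift along the arc, with tool y pointing fixture-forward.

>>> send_rows --series '[{"ax": 0,"ay": 0,"az": 0,"dx": 0,"dy": 0.35,"dz": -0.85,"hand": 1},{"ax": 0,"ay": 0,"az": 0,"dx": 0,"dy": 0.8,"dz": -1.7,"hand": 1},{"ax": 0,"ay": 0,"az": 0,"dx": 0,"dy": 1.3,"dz": -2.5,"hand": 1},{"ax": 0,"ay": 0,"az": 0,"dx": 0,"dy": 1.8,"dz": -3.26,"hand": 1},{"ax": 0,"ay": 0,"az": 0,"dx": 0,"dy": 2.4,"dz": -4.0,"hand": 1},{"ax": 0,"ay": 0,"az": 0,"dx": 0,"dy": 3.1,"dz": -4.65,"hand": 1},{"ax": 0,"ay": 0,"az": 0,"dx": 0,"dy": 3.8,"dz": -5.3,"hand": 1},{"ax": 0,"ay": 0,"az": 0,"dx": 0,"dy": 4.5,"dz": -5.84,"hand": 1},{"ax": 0,"ay": 0,"az": 0,"dx": 0,"dy": 5.3,"dz": -6.35,"hand": 1},{"ax": 0,"ay": 0,"az": 0,"dx": 0,"dy": 6.1,"dz": -6.8,"hand": 1}]'

```text
clock: 5.25
eef_pos: [553.8, 293.5, 129.0]
tool_rot: [-3.128, 0.001, 1.448]
force: [-16.8, 3.7, 6.1]
width: 11.8
gripper_force: 58.5
```

>>> send_rows --series '[{"ax": 0,"ay": 0,"az": 0,"dx": 0,"dy": 0.85,"dz": -0.4,"hand": 1},{"ax": 0,"ay": 0,"az": 0,"dx": 0,"dy": 1.73,"dz": -0.71,"hand": 1},{"ax": 0,"ay": 0,"az": 0,"dx": 0,"dy": 2.6,"dz": -0.95,"hand": 1},{"ax": 0,"ay": 0,"az": 0,"dx": 0,"dy": 3.56,"dz": -1.15,"hand": 1},{"ax": 0,"ay": 0,"az": 0,"dx": 0,"dy": 4.5,"dz": -1.27,"hand": 1},{"ax": 0,"ay": 0,"az": 0,"dx": 0,"dy": 5.4,"dz": -1.31,"hand": 1},{"ax": 0,"ay": 0,"az": 0,"dx": 0,"dy": 6.3,"dz": -1.29,"hand": 1},{"ax": 0,"ay": 0,"az": 0,"dx": 0,"dy": 7.0,"dz": -1.24,"hand": 1},{"ax": 0,"ay": 0,"az": 0,"dx": 0,"dy": 7.0,"dz": -1.24,"hand": 1}]'

```text
clock: 6.15
eef_pos: [631.4, 284.8, 144.3]
tool_rot: [3.139, -0.004, 1.446]
force: [-4.0, 3.1, 7.0]
width: 11.6
gripper_force: 62.7
```

>>> send_rows --series '[{"ax": 0,"ay": 0,"az": 0,"dx": 0,"dy": 0,"dz": 0,"hand": 0.65},{"ax": 0,"ay": 0,"az": 0,"dx": 0,"dy": 0,"dz": 0,"hand": 0.65},{"ax": 0,"ay": 0,"az": 0,"dx": 0,"dy": 0,"dz": 0,"hand": 0.65},{"ax": 0,"ay": 0,"az": 0,"dx": 0,"dy": 0,"dz": -2,"hand": 0.65},{"ax": 0,"ay": 0,"az": 0,"dx": 0,"dy": 0,"dz": -5,"hand": 0.65},{"ax": 0,"ay": 0,"az": 0,"dx": 0,"dy": 0,"dz": -8,"hand": 0.65},{"ax": 0,"ay": 0,"az": 0,"dx": 0,"dy": 0,"dz": -8,"hand": 0.58}]'

```text
clock: 6.85
eef_pos: [633.6, 283.0, 225.7]
tool_rot: [3.133, -0.004, 1.445]
force: [0.7, -0.1, 0.8]
width: 35.8
gripper_force: 0.0
```

Run:
```python
from h import *
O=(543.9,294.6);Y=-7
for y in (75,25,-25,-75): print(y,np.round(fr(O,Y,-68,y),1))
rel((*fr(O,Y,-68,75),230,173),(*fr(O,Y,-68,75),120,173),(*fr(O,Y,-68,75),120,-7))
```

```text
75 [485.5 377.3]
25 [479.5 327.7]
-25 [473.4 278.1]
-75 [467.3 228.4]
at [633.6 283.  225.7] rot [179.5  -0.2  82.8] w 35.8 F [ 0.7 -0.1  0.8] t 6.8
  d [  7.5  -15.87  -0.54] a [ 0.01   0.004 -1.575]
  d [  7.46 -15.96  10.46] a [ 0.01   0.004 -1.575]
  d [  7.46 -15.96  10.46] a [ 0.004 -0.01   1.567]
```

>>> send_rows --series '[{"ax": 0,"ay": 0,"az": -0.14,"dx": 0.8,"dy": -1.6,"dz": 0,"hand": 0.58},{"ax": 0,"ay": 0,"az": -0.28,"dx": 1.6,"dy": -3.2,"dz": 0,"hand": 0.58},{"ax": 0,"ay": 0,"az": -0.42,"dx": 2.4,"dy": -5,"dz": 0,"hand": 0.58},{"ax": 0,"ay": 0,"az": -0.56,"dx": 3.2,"dy": -7,"dz": 0,"hand": 0.58},{"ax": 0,"ay": 0,"az": -0.7,"dx": 4,"dy": -9,"dz": 0,"hand": 0.58},{"ax": 0,"ay": 0,"az": -0.85,"dx": 5,"dy": -11,"dz": 0,"hand": 0.58},{"ax": 0,"ay": 0,"az": -1.0,"dx": 6,"dy": -13,"dz": 0,"hand": 0.58},{"ax": 0,"ay": 0,"az": -1.14,"dx": 7,"dy": -15,"dz": 0,"hand": 0.58},{"ax": 0,"ay": 0,"az": -1.28,"dx": 7.5,"dy": -16,"dz": 0,"hand": 0.58},{"ax": 0,"ay": 0,"az": -1.42,"dx": 7.5,"dy": -16,"dz": 0,"hand": 0.58}]'

```text
clock: 7.85
eef_pos: [478.7, 378.9, 220.2]
tool_rot: [-3.141, -0.001, 2.874]
force: [-0.1, -0.4, -0.1]
width: 35.9
gripper_force: 0.0
```

>>> send_rows --series '[{"ax": 0,"ay": 0,"az": -0.15,"dx": 0,"dy": 0,"dz": 3,"hand": 0.58},{"ax": 0,"ay": 0,"az": -0.15,"dx": 0,"dy": 0,"dz": 7,"hand": 0.58},{"ax": 0,"ay": 0,"az": -0.15,"dx": 0,"dy": 0,"dz": 10,"hand": 0.58},{"ax": 0,"ay": 0,"az": -0.15,"dx": 0,"dy": 0,"dz": 10,"hand": 0.58},{"ax": 0,"ay": 0,"az": -0.15,"dx": 0,"dy": 0,"dz": 10,"hand": 0.58}]'

```text
clock: 8.35
eef_pos: [481.1, 377.2, 120.5]
tool_rot: [-3.141, -0.0, 3.015]
force: [-0.3, 0.1, -0.2]
width: 36.0
gripper_force: 0.0
```

Run:
```python
from h import *
O=(543.9,294.6);Y=-7
rel((*fr(O,Y,-68,75),120,173)); snap('wrist','w5.png')
```

```text
at [481.1 377.2 120.5] rot [-180.    -0.   172.8] w 36.0 F [-0.3  0.1 -0.2] t 8.3
  d [-0.44  0.07  0.05] a [-0.001 -0.    -0.004]
```

View pics/w5.png

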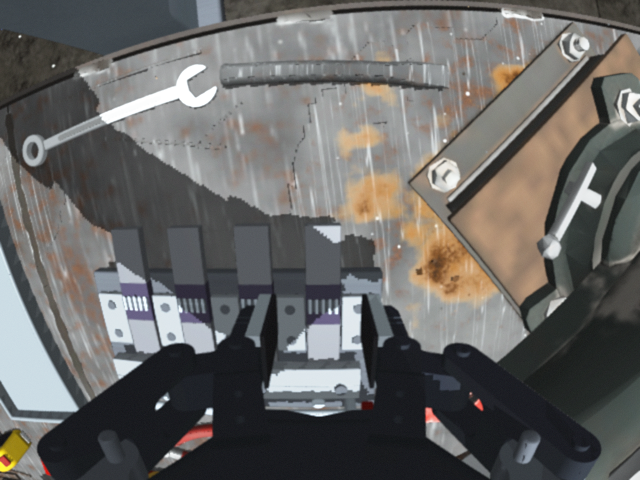

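The four coupon fronts are at about (322,226), (252,225), (186,227) and (127,229), with +75 at right between the fingers. I'll measure them.

Run:
```python
from h import *
P=np.array([onz('w5',uv,40,True) for uv in [(322,226),(252,225.5),(186,227),(127,229)]]); print(np.round(P,1))
c=np.polyfit([75,25,-25,-75],P[:,0],1);d=np.polyfit([75,25,-25,-75],P[:,1],1); print('yaw',np.degrees(np.arctan2(-c[0],d[0])),'scale',np.hypot(c[0],d[0]),'mid',c[1],d[1])
Y=np.degrees(np.arctan2(-c[0],d[0])); print('O',fr((c[1],d[1]),Y,85))
K,R,t=cam('w5');print(np.round(-R.T@t),)
```

```text
[[469.1 380.3  40. ]
 [462.5 332.4  40. ]
 [457.  283.9  40. ]
 [451.7 234.6  40. ]]
yaw -6.800640837491864 scale 0.9777005449651306 mid 460.0702097233499 307.79199488592485
O (np.float64(544.4721653402892), np.float64(297.72671356664694))
[406. 386. 286.]
```

>>> send_rows --series '[{"ax": 0,"ay": 0,"az": 0,"dx": -0.42,"dy": 0.15,"dz": 3,"hand": 0.58},{"ax": 0,"ay": 0,"az": 0,"dx": -0.42,"dy": 0.15,"dz": 6,"hand": 0.58},{"ax": 0,"ay": 0,"az": 0,"dx": -0.42,"dy": 0.15,"dz": 9,"hand": 0.58},{"ax": 0,"ay": 0,"az": 0,"dx": -0.42,"dy": 0.15,"dz": 11,"hand": 0.58},{"ax": 0,"ay": 0,"az": 0,"dx": -0.42,"dy": 0.15,"dz": 11.7,"hand": 0.58},{"ax": 0,"ay": 0,"az": 0,"dx": -0.42,"dy": 0.15,"dz": 11.7,"hand": 0.58},{"ax": 0,"ay": 0,"az": 0,"dx": -0.42,"dy": 0.15,"dz": 11.7,"hand": 1},{"ax": 0,"ay": 0,"az": 0,"dx": -0.42,"dy": 0.15,"dz": 11.7,"hand": 1},{"ax": 0,"ay": 0,"az": 0,"dx": -0.42,"dy": 0.15,"dz": 11.7,"hand": 1},{"ax": 0,"ay": 0,"az": 0,"dx": -0.42,"dy": 0.15,"dz": 11.7,"hand": 1}]'

```text
clock: 9.4
eef_pos: [486.2, 379.5, 5.3]
tool_rot: [3.139, 0.002, 3.016]
force: [-1.1, -0.2, 5.7]
width: 23.1
gripper_force: 60.7
```

>>> send_rows --series '[{"ax": 0,"ay": 0,"az": 0,"dx": 1,"dy": 0,"dz": 0,"hand": 1},{"ax": 0,"ay": 0,"az": 0,"dx": 2.2,"dy": 0,"dz": 0,"hand": 1},{"ax": 0,"ay": 0,"az": 0,"dx": 3.5,"dy": 0,"dz": 0,"hand": 1},{"ax": 0,"ay": 0,"az": 0,"dx": 5,"dy": 0,"dz": 0,"hand": 1},{"ax": 0,"ay": 0,"az": 0,"dx": 6,"dy": 0,"dz": 0,"hand": 1},{"ax": 0,"ay": 0,"az": 0,"dx": 6,"dy": 0,"dz": -2,"hand": 1},{"ax": 0,"ay": 0,"az": 0,"dx": 6,"dy": 0,"dz": -5,"hand": 1},{"ax": 0,"ay": 0,"az": 0,"dx": 6,"dy": 0,"dz": -8,"hand": 1},{"ax": 0,"ay": 0,"az": 0,"dx": 6,"dy": 0,"dz": -10,"hand": 1},{"ax": 0,"ay": 0,"az": 0,"dx": 6,"dy": 0,"dz": -10,"hand": 1}]'

```text
clock: 10.4
eef_pos: [423.6, 387.0, 104.7]
tool_rot: [3.141, -0.001, 3.018]
force: [0.0, 0.6, -2.7]
width: 23.6
gripper_force: 59.8
```

```bash
cat > tray.py <<'E'
from h import *
# tray pose by its floor blob: project model tray corners, refine by matching bright-grey floor mask in the side image
def tray(f='side', name='t.png', g=(523,-20.8,6)):
    d=snap(f,name); n=name[:-4]; im=d['pixels'].astype(np.int16)
    from scipy.optimize import minimize
    m=((abs(im[...,0]-im[...,2])<40)&(im.min(2)>135)&(im[...,2]>=im[...,0])).astype(np.float32)
    m=cv2.GaussianBlur(m,(5,5),1)
    def poly(p): return np.array([proj(n,(*fr(p[:2],p[2],x,y),4)) for x,y in [(-151,-76),(151,-76),(151,76),(-151,76)]])
    def cost(p):
        q=poly(p); k=np.zeros(m.shape,np.float32); cv2.fillPoly(k,[np.round(q*16).astype(np.int32)],1.0,cv2.LINE_AA,4)
        return -((2*m-1)*k).sum()
    best=None
    for a in range(3):
        r=minimize(cost,best.x if best else g,method='Nelder-Mead',options=dict(initial_simplex=[np.array(best.x if best else g)+v for v in ((0,0,0),(25,0,0),(0,25,0),(0,0,5))]))
        best=r
    print('tray',np.round(best.x,1),'score',best.fun, 'rim',np.round(poly(best.x)).tolist()); return best.x
if __name__=='__main__':
    tray('side','t0.png')
    rel()
E
python3 tray.py
python3 - <<'E'
from h import *
import cv2
snap('wrist','w6.png')
a=cv2.imread('pics/t0.png')[130:330,180:420]; b=cv2.imread('pics/w6.png')
o=np.zeros((600,800,3),np.uint8); o[:600,:480]=cv2.resize(a,(480,400)).repeat(1,0) if 0 else cv2.copyMakeBorder(cv2.resize(a,(480,400)),0,200,0,0,cv2.BORDER_CONSTANT)
o[:240,480:]=cv2.resize(b,(320,240)); cv2.imwrite('pics/z3.png',o)
E
```

```text
tray [524.2 -12.5   3.9] score -4255.2724609375 rim [[277.0, 313.0], [390.0, 271.0], [357.0, 237.0], [250.0, 273.0]]
at [423.2 386.2 103.1] rot [-1.799e+02 -1.000e-01  1.729e+02] w 23.2 F [-0.2 -0.6 -2.1] t 10.4
```

View pics/z3.png

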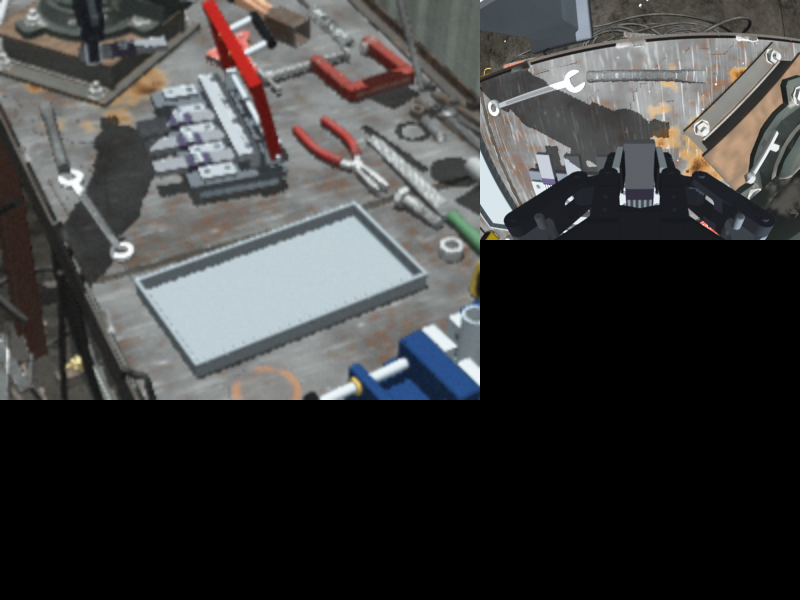

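The bar is up and the coupon is held level, with its tip at about (90–165,45) in the crop. The tray rim corners give the tray at (523.8, −18.9) with yaw 5.5°. I'll lay the coupons across the tray at tray x = 54, 0, −54 and −108, and put the stub at +115.

```bash
cat > tray.py <<'E'
from h import *
T0=np.array([523.8,-18.9,5.5]); C=[(248.5,270),(358.5,231.5),(393.5,266),(279,311.5)]
def tray(name):
    """tray pose now: track the rim-corner patches of t0 in a new side picture"""
    snap('side',name); n=name[:-4]; a=cv2.imread('pics/t0.png'); b=cv2.imread('pics/'+name)
    A=[];B=[]
    for u,v in C:
        u0,v0=int(u),int(v); p=a[v0-11:v0+12,u0-11:u0+12]; S=45
        w=b[v0-11-S:v0+12+S,u0-11-S:u0+12+S]; r=cv2.matchTemplate(w,p,cv2.TM_CCOEFF_NORMED); _,s,_,l=cv2.minMaxLoc(r)
        q=(u+l[0]-S,v+l[1]-S); print('  corner',np.subtract(q,(u,v)),round(s,2))
        if s>.75: A.append(onz('t0',(u,v),20)[:2]);B.append(onz(n,q,20)[:2])
    M,_=cv2.estimateAffinePartial2D(np.array(A),np.array(B),method=cv2.LMEDS) if len(A)>2 else (np.c_[np.eye(2),np.mean(B,0)-np.mean(A,0)],0)
    dy=np.degrees(np.arctan2(M[1,0],M[0,0])); c=M[:,:2]/np.hypot(M[0,0],M[1,0])@(T0[:2]-np.mean(A,0))+np.mean(B,0)
    T=np.r_[c,T0[2]+dy]; print('tray',np.round(T,1)); return T
E
python3 - <<'E'
from tray import *
T=tray('t1.png'); rel((*fr(T,T[2],54,42),105,T[2]+90),(*fr(T,T[2],54,42),-18,T[2]+90))
E
```

```text
corner [0. 0.] 1.0
  corner [0. 0.] 1.0
  corner [0. 0.] 1.0
  corner [0. 0.] 1.0
tray [523.8 -18.9   5.5]
at [423.1 385.1 101.6] rot [-179.8   -0.2  172.9] w 23.6 F [-0.3  0.5 -2. ] t 10.6
  d [-19.37 -33.56  -0.3 ] a [-5.00e-03 -1.00e-03  1.35e+00]
  d [-19.42 -33.51  12.  ] a [-5.00e-03 -1.00e-03  1.35e+00]
```

>>> send_rows --series '[{"ax": 0,"ay": 0,"az": 0.1,"dx": -1,"dy": -2,"dz": -1,"hand": 1},{"ax": 0,"ay": 0,"az": 0.24,"dx": -3,"dy": -5,"dz": -2,"hand": 1},{"ax": 0,"ay": 0,"az": 0.38,"dx": -5,"dy": -9,"dz": -2,"hand": 1},{"ax": 0,"ay": 0,"az": 0.52,"dx": -7.5,"dy": -13,"dz": -2,"hand": 1},{"ax": 0,"ay": 0,"az": 0.66,"dx": -10,"dy": -17,"dz": -2,"hand": 1},{"ax": 0,"ay": 0,"az": 0.8,"dx": -12.5,"dy": -21.5,"dz": -2,"hand": 1},{"ax": 0,"ay": 0,"az": 0.94,"dx": -15,"dy": -26,"dz": -2,"hand": 1},{"ax": 0,"ay": 0,"az": 1.08,"dx": -17,"dy": -29.5,"dz": -2,"hand": 1},{"ax": 0,"ay": 0,"az": 1.22,"dx": -18.6,"dy": -32.2,"dz": -1,"hand": 1},{"ax": 0,"ay": 0,"az": 1.35,"dx": -19.4,"dy": -33.5,"dz": 0,"hand": 1}]'

```text
clock: 11.55
eef_pos: [575.6, 24.8, 101.6]
tool_rot: [-3.139, 0.002, 1.655]
force: [0.3, 0.6, -1.6]
width: 23.2
gripper_force: 60.0
```

>>> send_rows --series '[{"ax": 0,"ay": 0,"az": 0,"dx": 0,"dy": 0,"dz": 1,"hand": 1},{"ax": 0,"ay": 0,"az": 0,"dx": 0,"dy": 0,"dz": 3,"hand": 1},{"ax": 0,"ay": 0,"az": 0,"dx": 0,"dy": 0,"dz": 4,"hand": 1},{"ax": 0,"ay": 0,"az": 0,"dx": 0,"dy": 0,"dz": 4,"hand": 1}]'

```text
clock: 11.95
eef_pos: [573.3, 31.0, 61.1]
tool_rot: [-3.136, -0.001, 1.669]
force: [0.8, 0.4, -2.9]
width: 23.0
gripper_force: 59.9
```

Run:
```python
from tray import *
T=tray('t2.png'); rel((*fr(T,T[2],54,42),-18,T[2]+90))
```

```text
corner [16. 22.] 0.57
  corner [0. 0.] 0.89
  corner [0. 0.] 1.0
  corner [0. 0.] 1.0
tray [523.8 -18.9   5.5]
at [574.5  30.6  62.3] rot [-179.8   -0.    95.6] w 23.0 F [-0.1  0.2 -2.1] t 12.0
  d [-0.25 -0.1   8.03] a [-0.003 -0.001  0.002]
```

>>> send_rows --series '[{"ax": 0,"ay": 0,"az": 0,"dx": -0.25,"dy": -0.1,"dz": 2.5,"hand": 1},{"ax": 0,"ay": 0,"az": 0,"dx": -0.25,"dy": -0.1,"dz": 5,"hand": 1},{"ax": 0,"ay": 0,"az": 0,"dx": -0.25,"dy": -0.1,"dz": 7,"hand": 1},{"ax": 0,"ay": 0,"az": 0,"dx": -0.25,"dy": -0.1,"dz": 8,"hand": 1},{"ax": 0,"ay": 0,"az": 0,"dx": -0.25,"dy": -0.1,"dz": 8.2,"hand": 1},{"ax": 0,"ay": 0,"az": 0,"dx": -0.25,"dy": -0.1,"dz": 8.2,"hand": 1}]'

```text
clock: 12.6
eef_pos: [575.6, 27.2, -17.5]
tool_rot: [3.141, -0.0, 1.667]
force: [1.0, -0.5, -2.4]
width: 23.2
gripper_force: 59.9
```

>>> send_rows --series '[{"ax": 0,"ay": 0,"az": 0,"dx": 0,"dy": 0,"dz": 0,"hand": 0.6},{"ax": 0,"ay": 0,"az": 0,"dx": 0,"dy": 0,"dz": 0,"hand": 0.58},{"ax": 0,"ay": 0,"az": 0,"dx": 0,"dy": 0,"dz": 0,"hand": 0.58},{"ax": 0,"ay": 0,"az": 0,"dx": 0,"dy": 0,"dz": 0,"hand": 0.58},{"ax": 0,"ay": 0,"az": 0,"dx": 0,"dy": 0,"dz": -3,"hand": 0.58},{"ax": 0,"ay": 0,"az": 0,"dx": 0,"dy": 0,"dz": -7,"hand": 0.58},{"ax": 0,"ay": 0,"az": 0,"dx": 0,"dy": 0,"dz": -11,"hand": 0.58},{"ax": 0,"ay": 0,"az": 0,"dx": 0,"dy": 0,"dz": -13,"hand": 0.58}]'

```text
clock: 13.4
eef_pos: [577.0, 26.6, 114.9]
tool_rot: [3.137, 0.0, 1.666]
force: [0.7, -0.2, -0.6]
width: 35.9
gripper_force: 0.0
```

Run:
```python
from tray import *
O=(544,296.5);Y=-6.8
rel((*fr(O,Y,-68,25),120,173.2)); snap('wrist','w7.png'); snap('side','s7.png')
b=np.hstack([cv2.imread('pics/w7.png')[150:480,100:500],cv2.resize(cv2.imread('pics/s7.png')[200:365,220:420],(400,330))]); cv2.imwrite('pics/z4.png',b)
```

```text
at [577.   26.6 114.9] rot [179.7   0.   95.4] w 35.9 F [ 0.7 -0.2 -0.6] t 13.4
  d [31.07 -6.84 -0.55] a [ 0.004  0.003 -1.357]
```

View pics/z4.png

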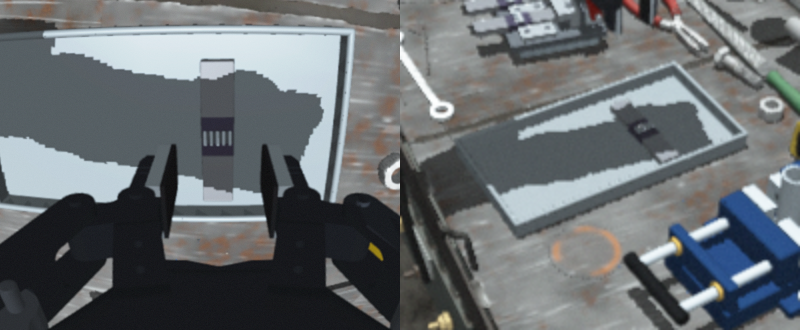

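Coupon 1 lies flat at tray x≈+54, with its bead at (218,137) in the left crop. Next is lane +25, going −x first to stay clear of the raised bar.

>>> send_rows --series '[{"ax": 0,"ay": 0,"az": -0.1,"dx": 1,"dy": -2.5,"dz": 0,"hand": 0.58},{"ax": 0,"ay": 0,"az": -0.24,"dx": 4,"dy": -5.5,"dz": 0,"hand": 0.58},{"ax": 0,"ay": 0,"az": -0.38,"dx": 8,"dy": -7,"dz": 0,"hand": 0.58},{"ax": 0,"ay": 0,"az": -0.52,"dx": 12,"dy": -7,"dz": 0,"hand": 0.58},{"ax": 0,"ay": 0,"az": -0.66,"dx": 16,"dy": -7,"dz": 0,"hand": 0.58},{"ax": 0,"ay": 0,"az": -0.8,"dx": 20,"dy": -7,"dz": 0,"hand": 0.58},{"ax": 0,"ay": 0,"az": -0.94,"dx": 24,"dy": -7,"dz": 0,"hand": 0.58},{"ax": 0,"ay": 0,"az": -1.08,"dx": 27.5,"dy": -7,"dz": 0,"hand": 0.58},{"ax": 0,"ay": 0,"az": -1.22,"dx": 30,"dy": -6.9,"dz": 0,"hand": 0.58},{"ax": 0,"ay": 0,"az": -1.357,"dx": 31.1,"dy": -6.85,"dz": 0,"hand": 0.58}]'

```text
clock: 14.5
eef_pos: [475.7, 333.4, 110.3]
tool_rot: [3.14, -0.002, 3.033]
force: [0.2, -0.7, 0.0]
width: 36.0
gripper_force: 0.0
```

>>> send_rows --series '[{"ax": 0,"ay": 0,"az": 0,"dx": 0,"dy": 0,"dz": 2,"hand": 0.58},{"ax": 0,"ay": 0,"az": 0,"dx": 0,"dy": 0,"dz": 3,"hand": 0.58},{"ax": 0,"ay": 0,"az": 0,"dx": 0,"dy": 0,"dz": 3,"hand": 0.58}]'

```text
clock: 14.8
eef_pos: [475.9, 328.2, 79.2]
tool_rot: [-3.138, -0.004, 3.022]
force: [-0.2, -0.6, 0.4]
width: 36.0
gripper_force: 0.0
```

Run:
```python
from tray import *
O=(544.3,296.7);Y=-6.8
rel((*fr(O,Y,-68,25),4,173.2))
```

```text
at [475.9 328.2  79.2] rot [-179.8   -0.2  173.2] w 36.0 F [-0.2 -0.6  0.4] t 14.8
  d [-0.4   0.21  7.51] a [-0.004 -0.004 -0.001]
```

>>> send_rows --series '[{"ax": 0,"ay": 0,"az": 0,"dx": -0.4,"dy": 0.15,"dz": 1,"hand": 0.58},{"ax": 0,"ay": 0,"az": 0,"dx": -0.4,"dy": 0.15,"dz": 4,"hand": 0.58},{"ax": 0,"ay": 0,"az": 0,"dx": -0.4,"dy": 0.15,"dz": 6.5,"hand": 0.58},{"ax": 0,"ay": 0,"az": 0,"dx": -0.4,"dy": 0.15,"dz": 7.5,"hand": 0.58},{"ax": 0,"ay": 0,"az": 0,"dx": -0.4,"dy": 0.15,"dz": 7.5,"hand": 0.58},{"ax": 0,"ay": 0,"az": 0,"dx": -0.4,"dy": 0.15,"dz": 7.5,"hand": 1},{"ax": 0,"ay": 0,"az": 0,"dx": -0.4,"dy": 0.15,"dz": 7.5,"hand": 1},{"ax": 0,"ay": 0,"az": 0,"dx": -0.4,"dy": 0.15,"dz": 7.5,"hand": 1},{"ax": 0,"ay": 0,"az": 0,"dx": -0.4,"dy": 0.15,"dz": 7.5,"hand": 1}]'

```text
clock: 15.7
eef_pos: [482.3, 331.2, 7.3]
tool_rot: [3.141, 0.001, 3.023]
force: [1.6, -0.5, -0.3]
width: 23.2
gripper_force: 60.2
```

>>> send_rows --series '[{"ax": 0,"ay": 0,"az": 0,"dx": 1,"dy": 0,"dz": 0,"hand": 1},{"ax": 0,"ay": 0,"az": 0,"dx": 2.2,"dy": 0,"dz": 0,"hand": 1},{"ax": 0,"ay": 0,"az": 0,"dx": 3.5,"dy": 0,"dz": 0,"hand": 1},{"ax": 0,"ay": 0,"az": 0,"dx": 5,"dy": 0,"dz": 0,"hand": 1},{"ax": 0,"ay": 0,"az": 0,"dx": 6,"dy": 0,"dz": 0,"hand": 1},{"ax": 0,"ay": 0,"az": 0,"dx": 6,"dy": 0,"dz": -2,"hand": 1},{"ax": 0,"ay": 0,"az": 0,"dx": 6,"dy": 0,"dz": -5,"hand": 1},{"ax": 0,"ay": 0,"az": 0,"dx": 6,"dy": 0,"dz": -8,"hand": 1},{"ax": 0,"ay": 0,"az": 0,"dx": 6,"dy": 0,"dz": -10,"hand": 1},{"ax": 0,"ay": 0,"az": 0,"dx": 6,"dy": 0,"dz": -10,"hand": 1}]'

```text
clock: 16.7
eef_pos: [421.8, 339.2, 108.5]
tool_rot: [3.139, 0.002, 3.024]
force: [-0.4, 0.8, -1.6]
width: 23.2
gripper_force: 60.1
```

Run:
```python
from tray import *
T=tray('t3.png'); rel((*fr(T,T[2],0,42),105,T[2]+90))
```

```text
corner [0. 0.] 0.92
  corner [0. 0.] 1.0
  corner [0. 0.] 1.0
  corner [0. 0.] 1.0
tray [523.8 -18.9   5.5]
at [421.2 338.5 107. ] rot [179.9   0.  173.2] w 23.3 F [ 0.3 -0.1 -3.1] t 16.8
  d [-13.5  -30.18   0.18] a [ 1.000e-03 -1.000e-03  1.357e+00]
```

>>> send_rows --series '[{"ax": 0,"ay": 0,"az": 0.1,"dx": -1,"dy": -2,"dz": -1,"hand": 1},{"ax": 0,"ay": 0,"az": 0.24,"dx": -2.5,"dy": -5.5,"dz": -1,"hand": 1},{"ax": 0,"ay": 0,"az": 0.38,"dx": -4,"dy": -9,"dz": -1,"hand": 1},{"ax": 0,"ay": 0,"az": 0.52,"dx": -5.5,"dy": -12.5,"dz": -1,"hand": 1},{"ax": 0,"ay": 0,"az": 0.66,"dx": -7,"dy": -16,"dz": -1,"hand": 1},{"ax": 0,"ay": 0,"az": 0.8,"dx": -8.7,"dy": -19.5,"dz": -1,"hand": 1},{"ax": 0,"ay": 0,"az": 0.94,"dx": -10.3,"dy": -23,"dz": -1,"hand": 1},{"ax": 0,"ay": 0,"az": 1.08,"dx": -11.8,"dy": -26.5,"dz": 0,"hand": 1},{"ax": 0,"ay": 0,"az": 1.22,"dx": -12.9,"dy": -29,"dz": 0,"hand": 1},{"ax": 0,"ay": 0,"az": 1.357,"dx": -13.5,"dy": -30.2,"dz": 0,"hand": 1}]'

```text
clock: 17.75
eef_pos: [518.9, 18.6, 104.6]
tool_rot: [-3.138, 0.002, 1.656]
force: [-0.8, 0.7, -3.2]
width: 22.9
gripper_force: 60.0
```

>>> send_rows --series '[{"ax": 0,"ay": 0,"az": 0,"dx": 0,"dy": 0,"dz": 1,"hand": 1},{"ax": 0,"ay": 0,"az": 0,"dx": 0,"dy": 0,"dz": 3,"hand": 1},{"ax": 0,"ay": 0,"az": 0,"dx": 0,"dy": 0,"dz": 4,"hand": 1},{"ax": 0,"ay": 0,"az": 0,"dx": 0,"dy": 0,"dz": 4,"hand": 1}]'

```text
clock: 18.15
eef_pos: [517.7, 23.5, 64.1]
tool_rot: [-3.136, -0.001, 1.669]
force: [0.8, -0.4, -2.0]
width: 23.3
gripper_force: 60.0
```

Run:
```python
from tray import *
T=tray('t4.png'); rel((*fr(T,T[2],0,42),-16,T[2]+90))
```

```text
corner [ 7. 27.] 0.54
  corner [-8.  2.] 0.83
  corner [-9.  2.] 0.9
  corner [-10.   3.] 0.98
tray [500.7 -17.6   5.3]
at [518.8  23.1  65.2] rot [-179.8   -0.    95.6] w 23.4 F [ 0.4  0.  -1.9] t 18.2
  d [ 0.32 -2.15  8.13] a [-0.003 -0.001  0.005]
```

The tray was knocked about 23 mm to −x: three corners agree, with match scores of 0.83–0.98. I'll follow it and re-check before descending.

>>> send_rows --series '[{"ax": 0,"ay": 0,"az": 0,"dx": 0.3,"dy": -1,"dz": 0,"hand": 1},{"ax": 0,"ay": 0,"az": 0,"dx": 0.3,"dy": -2.1,"dz": 1,"hand": 1},{"ax": 0,"ay": 0,"az": 0,"dx": 0.3,"dy": -2.1,"dz": 2,"hand": 1},{"ax": 0,"ay": 0,"az": 0,"dx": 0.3,"dy": -2.1,"dz": 2,"hand": 1}]'

```text
clock: 18.6
eef_pos: [498.4, 23.4, 46.0]
tool_rot: [-3.14, -0.0, 1.666]
force: [0.3, -0.1, -1.7]
width: 23.0
gripper_force: 60.0
```

Run:
```python
from tray import *
T=tray('t5.png'); rel((*fr(T,T[2],0,42),-16,T[2]+90))
```

```text
corner [ 8. 28.] 0.54
  corner [-8.  2.] 0.83
  corner [-9.  2.] 0.9
  corner [-10.   3.] 0.98
tray [500.7 -17.6   5.3]
at [499.3  23.3  46.4] rot [180.   -0.   95.5] w 23.3 F [ 0.6  0.5 -1. ] t 18.6
  d [ 0.12 -0.23  6.24] a [ 0.    -0.     0.003]
```

>>> send_rows --series '[{"ax": 0,"ay": 0,"az": 0,"dx": 0.1,"dy": -0.2,"dz": 2,"hand": 1},{"ax": 0,"ay": 0,"az": 0,"dx": 0.1,"dy": -0.2,"dz": 4,"hand": 1},{"ax": 0,"ay": 0,"az": 0,"dx": 0.1,"dy": -0.2,"dz": 5.5,"hand": 1},{"ax": 0,"ay": 0,"az": 0,"dx": 0.1,"dy": -0.2,"dz": 6.2,"hand": 1},{"ax": 0,"ay": 0,"az": 0,"dx": 0.1,"dy": -0.2,"dz": 6.2,"hand": 1},{"ax": 0,"ay": 0,"az": 0,"dx": 0.1,"dy": -0.2,"dz": 6.2,"hand": 1}]'

```text
clock: 19.25
eef_pos: [497.8, 23.8, -15.0]
tool_rot: [3.14, 0.0, 1.666]
force: [0.6, 0.9, -1.9]
width: 23.3
gripper_force: 60.0
```

>>> send_rows --series '[{"ax": 0,"ay": 0,"az": 0,"dx": 0,"dy": 0,"dz": 0,"hand": 0.6},{"ax": 0,"ay": 0,"az": 0,"dx": 0,"dy": 0,"dz": 0,"hand": 0.58},{"ax": 0,"ay": 0,"az": 0,"dx": 0,"dy": 0,"dz": 0,"hand": 0.58},{"ax": 0,"ay": 0,"az": 0,"dx": 0,"dy": 0,"dz": 0,"hand": 0.58},{"ax": 0,"ay": 0,"az": 0,"dx": 0,"dy": 0,"dz": -3,"hand": 0.58},{"ax": 0,"ay": 0,"az": 0,"dx": 0,"dy": 0,"dz": -7,"hand": 0.58},{"ax": 0,"ay": 0,"az": 0,"dx": 0,"dy": 0,"dz": -11,"hand": 0.58},{"ax": 0,"ay": 0,"az": 0,"dx": 0,"dy": 0,"dz": -13,"hand": 0.58}]'

```text
clock: 20.05
eef_pos: [498.4, 23.9, 117.5]
tool_rot: [3.137, 0.0, 1.666]
force: [0.7, -0.3, 0.7]
width: 36.0
gripper_force: 0.0
```

Run:
```python
from tray import *
O=(544.3,296.7);Y=-6.8
snap('wrist','w8.png');rel((*fr(O,Y,-68,-25),115,173.2))
```

```text
at [499.7  23.9 119.3] rot [179.6  -0.   95.4] w 35.9 F [ 0.5 -0.6  1.1] t 20.1
  d [25.73 -0.16  0.43] a [ 0.006  0.005 -1.357]
```

>>> send_rows --series '[{"ax": 0,"ay": 0,"az": -0.14,"dx": 2,"dy": -1,"dz": 0,"hand": 0.58},{"ax": 0,"ay": 0,"az": -0.28,"dx": 5,"dy": -2,"dz": 0,"hand": 0.58},{"ax": 0,"ay": 0,"az": -0.42,"dx": 9,"dy": -2,"dz": 0,"hand": 0.58},{"ax": 0,"ay": 0,"az": -0.56,"dx": 13,"dy": -2,"dz": 0,"hand": 0.58},{"ax": 0,"ay": 0,"az": -0.7,"dx": 17,"dy": -1.5,"dz": 0,"hand": 0.58},{"ax": 0,"ay": 0,"az": -0.84,"dx": 20,"dy": -1,"dz": 0,"hand": 0.58},{"ax": 0,"ay": 0,"az": -0.98,"dx": 23,"dy": -0.5,"dz": 0,"hand": 0.58},{"ax": 0,"ay": 0,"az": -1.12,"dx": 25,"dy": -0.2,"dz": 0,"hand": 0.58},{"ax": 0,"ay": 0,"az": -1.26,"dx": 25.7,"dy": -0.2,"dz": 0,"hand": 0.58},{"ax": 0,"ay": 0,"az": -1.357,"dx": 25.7,"dy": -0.2,"dz": 1,"hand": 0.58}]'

```text
clock: 21.1
eef_pos: [470.9, 282.1, 105.0]
tool_rot: [3.139, 0.001, 3.03]
force: [0.9, 0.5, -0.6]
width: 36.4
gripper_force: 0.0
```

>>> send_rows --series '[{"ax": 0,"ay": 0,"az": 0,"dx": 0,"dy": 0,"dz": 2,"hand": 0.58},{"ax": 0,"ay": 0,"az": 0,"dx": 0,"dy": 0,"dz": 3,"hand": 0.58},{"ax": 0,"ay": 0,"az": 0,"dx": 0,"dy": 0,"dz": 3,"hand": 0.58}]'

```text
clock: 21.4
eef_pos: [469.5, 278.7, 73.0]
tool_rot: [-3.139, -0.003, 3.022]
force: [0.1, -0.1, -0.3]
width: 36.0
gripper_force: 0.0
```

Run:
```python
from tray import *
O=(544.3,296.7);Y=-6.8
rel((*fr(O,Y,-68,-25),4,173.2))
```

```text
at [469.5 278.7  73. ] rot [-179.9   -0.2  173.2] w 36.0 F [ 0.1 -0.1 -0.3] t 21.4
  d [-0.43  0.19  6.9 ] a [-0.002 -0.003 -0.001]
```

>>> send_rows --series '[{"ax": 0,"ay": 0,"az": 0,"dx": -0.4,"dy": 0.15,"dz": 1,"hand": 0.58},{"ax": 0,"ay": 0,"az": 0,"dx": -0.4,"dy": 0.15,"dz": 4,"hand": 0.58},{"ax": 0,"ay": 0,"az": 0,"dx": -0.4,"dy": 0.15,"dz": 6,"hand": 0.58},{"ax": 0,"ay": 0,"az": 0,"dx": -0.4,"dy": 0.15,"dz": 7,"hand": 0.58},{"ax": 0,"ay": 0,"az": 0,"dx": -0.4,"dy": 0.15,"dz": 7,"hand": 0.58},{"ax": 0,"ay": 0,"az": 0,"dx": -0.4,"dy": 0.15,"dz": 7,"hand": 1},{"ax": 0,"ay": 0,"az": 0,"dx": -0.4,"dy": 0.15,"dz": 7,"hand": 1},{"ax": 0,"ay": 0,"az": 0,"dx": -0.4,"dy": 0.15,"dz": 7,"hand": 1},{"ax": 0,"ay": 0,"az": 0,"dx": -0.4,"dy": 0.15,"dz": 7,"hand": 1}]'

```text
clock: 22.3
eef_pos: [475.4, 280.8, 5.1]
tool_rot: [3.141, 0.001, 3.023]
force: [-0.2, -0.8, 0.6]
width: 23.7
gripper_force: 60.3
```

>>> send_rows --series '[{"ax": 0,"ay": 0,"az": 0,"dx": 1,"dy": 0,"dz": 0,"hand": 1},{"ax": 0,"ay": 0,"az": 0,"dx": 2.2,"dy": 0,"dz": 0,"hand": 1},{"ax": 0,"ay": 0,"az": 0,"dx": 3.5,"dy": 0,"dz": 0,"hand": 1},{"ax": 0,"ay": 0,"az": 0,"dx": 5,"dy": 0,"dz": 0,"hand": 1},{"ax": 0,"ay": 0,"az": 0,"dx": 6,"dy": 0,"dz": 0,"hand": 1},{"ax": 0,"ay": 0,"az": 0,"dx": 6,"dy": 0,"dz": -2,"hand": 1},{"ax": 0,"ay": 0,"az": 0,"dx": 6,"dy": 0,"dz": -5,"hand": 1},{"ax": 0,"ay": 0,"az": 0,"dx": 6,"dy": 0,"dz": -8,"hand": 1},{"ax": 0,"ay": 0,"az": 0,"dx": 6,"dy": 0,"dz": -10,"hand": 1},{"ax": 0,"ay": 0,"az": 0,"dx": 6,"dy": 0,"dz": -10,"hand": 1}]'

```text
clock: 23.3
eef_pos: [415.3, 288.8, 106.5]
tool_rot: [3.139, 0.002, 3.024]
force: [0.5, 0.0, -1.9]
width: 23.2
gripper_force: 60.0
```

Run:
```python
from tray import *
T=tray('t6.png'); rel((*fr(T,T[2],-52,42),105,T[2]+90))
```

```text
corner [-10.   2.] 0.7
  corner [-8.  2.] 0.84
  corner [-9.  2.] 0.9
  corner [-10.   3.] 0.98
tray [500.7 -17.6   5.3]
at [414.6 288.1 105.1] rot [179.9   0.  173.2] w 23.3 F [-0.  -0.8 -2.7] t 23.4
  d [-6.190e+00 -2.633e+01 -2.000e-02] a [ 1.00e-03 -0.00e+00  1.36e+00]
```

>>> send_rows --series '[{"ax": 0,"ay": 0,"az": 0.1,"dx": -0.5,"dy": -2,"dz": -1,"hand": 1},{"ax": 0,"ay": 0,"az": 0.24,"dx": -1.2,"dy": -5,"dz": -1,"hand": 1},{"ax": 0,"ay": 0,"az": 0.38,"dx": -2,"dy": -8,"dz": -1,"hand": 1},{"ax": 0,"ay": 0,"az": 0.52,"dx": -2.7,"dy": -11,"dz": -1,"hand": 1},{"ax": 0,"ay": 0,"az": 0.66,"dx": -3.4,"dy": -14,"dz": -1,"hand": 1},{"ax": 0,"ay": 0,"az": 0.8,"dx": -4.1,"dy": -17,"dz": -1,"hand": 1},{"ax": 0,"ay": 0,"az": 0.94,"dx": -4.8,"dy": -20,"dz": -1,"hand": 1},{"ax": 0,"ay": 0,"az": 1.08,"dx": -5.5,"dy": -23,"dz": 0,"hand": 1},{"ax": 0,"ay": 0,"az": 1.22,"dx": -6,"dy": -25.3,"dz": 0,"hand": 1},{"ax": 0,"ay": 0,"az": 1.36,"dx": -6.2,"dy": -26.3,"dz": 0,"hand": 1}]'

```text
clock: 24.35
eef_pos: [443.9, 16.4, 102.9]
tool_rot: [-3.138, 0.002, 1.653]
force: [-0.5, 0.6, -2.6]
width: 23.3
gripper_force: 59.9
```

>>> send_rows --series '[{"ax": 0,"ay": 0,"az": 0,"dx": 0,"dy": 0,"dz": 2,"hand": 1},{"ax": 0,"ay": 0,"az": 0,"dx": 0,"dy": 0,"dz": 5,"hand": 1},{"ax": 0,"ay": 0,"az": 0,"dx": 0,"dy": 0,"dz": 6,"hand": 1},{"ax": 0,"ay": 0,"az": 0,"dx": 0,"dy": 0,"dz": 6,"hand": 1}]'

```text
clock: 24.75
eef_pos: [443.3, 19.2, 42.6]
tool_rot: [-3.136, -0.0, 1.663]
force: [-0.3, -0.2, -1.1]
width: 23.4
gripper_force: 59.9
```

Run:
```python
from tray import *
T=tray('t7.png'); rel((*fr(T,T[2],-52,42),-17,T[2]+90))
```

```text
corner [ 9. 29.] 0.55
  corner [-8.  2.] 0.83
  corner [-9.  2.] 0.9
  corner [-10.   3.] 0.97
tray [500.7 -17.6   5.3]
at [444.4  19.1  43.7] rot [-179.8    0.    95.3] w 23.5 F [ 0.7 -0.1 -2.1] t 24.8
  d [0.02 0.09 6.07] a [-0.003  0.    -0.001]
```

>>> send_rows --series '[{"ax": 0,"ay": 0,"az": 0,"dx": 0,"dy": 0.1,"dz": 2,"hand": 1},{"ax": 0,"ay": 0,"az": 0,"dx": 0,"dy": 0.1,"dz": 4,"hand": 1},{"ax": 0,"ay": 0,"az": 0,"dx": 0,"dy": 0.1,"dz": 5.5,"hand": 1},{"ax": 0,"ay": 0,"az": 0,"dx": 0,"dy": 0.1,"dz": 6.1,"hand": 1},{"ax": 0,"ay": 0,"az": 0,"dx": 0,"dy": 0.1,"dz": 6.1,"hand": 1},{"ax": 0,"ay": 0,"az": 0,"dx": 0,"dy": 0.1,"dz": 6.1,"hand": 1}]'

```text
clock: 25.4
eef_pos: [447.2, 19.6, -15.8]
tool_rot: [3.14, -0.0, 1.663]
force: [-0.1, 0.5, -1.2]
width: 22.9
gripper_force: 60.0
```

>>> send_rows --series '[{"ax": 0,"ay": 0,"az": 0,"dx": 0,"dy": 0,"dz": 0,"hand": 0.6},{"ax": 0,"ay": 0,"az": 0,"dx": 0,"dy": 0,"dz": 0,"hand": 0.58},{"ax": 0,"ay": 0,"az": 0,"dx": 0,"dy": 0,"dz": 0,"hand": 0.58},{"ax": 0,"ay": 0,"az": 0,"dx": 0,"dy": 0,"dz": 0,"hand": 0.58},{"ax": 0,"ay": 0,"az": 0,"dx": 0,"dy": 0,"dz": -3,"hand": 0.58},{"ax": 0,"ay": 0,"az": 0,"dx": 0,"dy": 0,"dz": -7,"hand": 0.58},{"ax": 0,"ay": 0,"az": 0,"dx": 0,"dy": 0,"dz": -11,"hand": 0.58},{"ax": 0,"ay": 0,"az": 0,"dx": 0,"dy": 0,"dz": -13,"hand": 0.58}]'

```text
clock: 26.2
eef_pos: [447.5, 19.0, 116.1]
tool_rot: [3.139, 0.0, 1.662]
force: [0.6, 0.5, 0.2]
width: 35.5
gripper_force: 0.0
```

Run:
```python
from tray import *
O=(544.3,296.7);Y=-6.8
snap('wrist','w9.png');rel((*fr(O,Y,-68,-75),110,173.2))
```

```text
at [448.7  19.  117.6] rot [179.7  -0.   95.3] w 36.0 F [1.1 0.2 2.1] t 26.2
  d [20.86  3.84  0.78] a [ 0.005  0.004 -1.36 ]
```

>>> send_rows --series '[{"ax": 0,"ay": 0,"az": -0.14,"dx": 1.5,"dy": 0.3,"dz": 0,"hand": 0.58},{"ax": 0,"ay": 0,"az": -0.28,"dx": 4,"dy": 0.7,"dz": 0,"hand": 0.58},{"ax": 0,"ay": 0,"az": -0.42,"dx": 7,"dy": 1.2,"dz": 0,"hand": 0.58},{"ax": 0,"ay": 0,"az": -0.56,"dx": 10,"dy": 1.8,"dz": 0,"hand": 0.58},{"ax": 0,"ay": 0,"az": -0.7,"dx": 13,"dy": 2.4,"dz": 0,"hand": 0.58},{"ax": 0,"ay": 0,"az": -0.84,"dx": 16,"dy": 2.9,"dz": 0,"hand": 0.58},{"ax": 0,"ay": 0,"az": -0.98,"dx": 18.5,"dy": 3.4,"dz": 0,"hand": 0.58},{"ax": 0,"ay": 0,"az": -1.12,"dx": 20.3,"dy": 3.8,"dz": 0,"hand": 0.58},{"ax": 0,"ay": 0,"az": -1.26,"dx": 20.9,"dy": 3.8,"dz": 0,"hand": 0.58},{"ax": 0,"ay": 0,"az": -1.36,"dx": 20.9,"dy": 3.8,"dz": 1,"hand": 0.58}]'

```text
clock: 27.25
eef_pos: [465.6, 232.9, 103.8]
tool_rot: [3.139, 0.001, 3.03]
force: [-0.5, -0.1, -0.4]
width: 36.0
gripper_force: 0.0
```

>>> send_rows --series '[{"ax": 0,"ay": 0,"az": 0,"dx": 0,"dy": 0,"dz": 2,"hand": 0.58},{"ax": 0,"ay": 0,"az": 0,"dx": 0,"dy": 0,"dz": 3,"hand": 0.58},{"ax": 0,"ay": 0,"az": 0,"dx": 0,"dy": 0,"dz": 3,"hand": 0.58}]'

```text
clock: 27.55
eef_pos: [464.1, 230.2, 72.1]
tool_rot: [-3.14, -0.003, 3.022]
force: [-0.3, 0.6, -0.6]
width: 35.7
gripper_force: 0.0
```

Run:
```python
from tray import *
O=(544.3,296.7);Y=-6.8
rel((*fr(O,Y,-68,-75),4,173.2))
```

```text
at [464.1 230.2  72.1] rot [-179.9   -0.2  173.2] w 35.7 F [-0.3  0.6 -0.6] t 27.6
  d [-0.4   0.07  6.81] a [-0.002 -0.003 -0.001]
```

>>> send_rows --series '[{"ax": 0,"ay": 0,"az": 0,"dx": -0.4,"dy": 0.1,"dz": 1,"hand": 0.58},{"ax": 0,"ay": 0,"az": 0,"dx": -0.4,"dy": 0.1,"dz": 4,"hand": 0.58},{"ax": 0,"ay": 0,"az": 0,"dx": -0.4,"dy": 0.1,"dz": 6,"hand": 0.58},{"ax": 0,"ay": 0,"az": 0,"dx": -0.4,"dy": 0.1,"dz": 6.9,"hand": 0.58},{"ax": 0,"ay": 0,"az": 0,"dx": -0.4,"dy": 0.1,"dz": 6.9,"hand": 0.58},{"ax": 0,"ay": 0,"az": 0,"dx": -0.4,"dy": 0.1,"dz": 6.9,"hand": 1},{"ax": 0,"ay": 0,"az": 0,"dx": -0.4,"dy": 0.1,"dz": 6.9,"hand": 1},{"ax": 0,"ay": 0,"az": 0,"dx": -0.4,"dy": 0.1,"dz": 6.9,"hand": 1},{"ax": 0,"ay": 0,"az": 0,"dx": -0.4,"dy": 0.1,"dz": 6.9,"hand": 1}]'

```text
clock: 28.45
eef_pos: [469.9, 231.6, 5.2]
tool_rot: [3.141, 0.001, 3.023]
force: [-0.3, -0.6, 0.7]
width: 23.3
gripper_force: 60.3
```

>>> send_rows --series '[{"ax": 0,"ay": 0,"az": 0,"dx": 1,"dy": 0,"dz": 0,"hand": 1},{"ax": 0,"ay": 0,"az": 0,"dx": 2.2,"dy": 0,"dz": 0,"hand": 1},{"ax": 0,"ay": 0,"az": 0,"dx": 3.5,"dy": 0,"dz": 0,"hand": 1},{"ax": 0,"ay": 0,"az": 0,"dx": 5,"dy": 0,"dz": 0,"hand": 1},{"ax": 0,"ay": 0,"az": 0,"dx": 6,"dy": 0,"dz": 0,"hand": 1},{"ax": 0,"ay": 0,"az": 0,"dx": 6,"dy": 0,"dz": -2,"hand": 1},{"ax": 0,"ay": 0,"az": 0,"dx": 6,"dy": 0,"dz": -5,"hand": 1},{"ax": 0,"ay": 0,"az": 0,"dx": 6,"dy": 0,"dz": -8,"hand": 1},{"ax": 0,"ay": 0,"az": 0,"dx": 6,"dy": 0,"dz": -10,"hand": 1},{"ax": 0,"ay": 0,"az": 0,"dx": 6,"dy": 0,"dz": -10,"hand": 1}]'

```text
clock: 29.45
eef_pos: [409.5, 239.5, 106.2]
tool_rot: [3.139, 0.001, 3.024]
force: [1.0, -0.0, -3.8]
width: 23.3
gripper_force: 60.0
```

Run:
```python
from tray import *
T=tray('t8.png'); rel((*fr(T,T[2],108,42),105,T[2]+90))
```

```text
corner [-10.   2.] 0.8
  corner [-8.  2.] 0.83
  corner [-9.  2.] 0.91
  corner [-10.   3.] 0.98
tray [500.5 -17.4   5.5]
at [408.8 239.1 104.9] rot [179.9  -0.  173.3] w 23.4 F [-1.2  0.2 -1.8] t 29.5
  d [-21.78 -18.    -0.04] a [ 1.000e-03 -1.000e-03  1.357e+00]
```

>>> send_rows --series '[{"ax": 0,"ay": 0,"az": 0.1,"dx": -1,"dy": -2,"dz": -1,"hand": 1},{"ax": 0,"ay": 0,"az": 0.24,"dx": -3,"dy": -4.5,"dz": -1,"hand": 1},{"ax": 0,"ay": 0,"az": 0.38,"dx": -5.5,"dy": -7,"dz": -1,"hand": 1},{"ax": 0,"ay": 0,"az": 0.52,"dx": -8.5,"dy": -9.5,"dz": -1,"hand": 1},{"ax": 0,"ay": 0,"az": 0.66,"dx": -11.5,"dy": -12,"dz": -1,"hand": 1},{"ax": 0,"ay": 0,"az": 0.8,"dx": -14.5,"dy": -14,"dz": -1,"hand": 1},{"ax": 0,"ay": 0,"az": 0.94,"dx": -17.5,"dy": -16,"dz": -1,"hand": 1},{"ax": 0,"ay": 0,"az": 1.08,"dx": -20,"dy": -17.3,"dz": 0,"hand": 1},{"ax": 0,"ay": 0,"az": 1.22,"dx": -21.5,"dy": -18,"dz": 0,"hand": 1},{"ax": 0,"ay": 0,"az": 1.36,"dx": -22,"dy": -18,"dz": 0,"hand": 1}]'

```text
clock: 30.5
eef_pos: [606.6, 31.6, 101.8]
tool_rot: [-3.138, 0.001, 1.654]
force: [-0.5, 0.3, -1.5]
width: 23.7
gripper_force: 59.9
```

>>> send_rows --series '[{"ax": 0,"ay": 0,"az": 0,"dx": 0,"dy": 0,"dz": 2,"hand": 1},{"ax": 0,"ay": 0,"az": 0,"dx": 0,"dy": 0,"dz": 5,"hand": 1},{"ax": 0,"ay": 0,"az": 0,"dx": 0,"dy": 0,"dz": 6,"hand": 1},{"ax": 0,"ay": 0,"az": 0,"dx": 0,"dy": 0,"dz": 6,"hand": 1}]'

```text
clock: 30.9
eef_pos: [604.1, 34.1, 41.5]
tool_rot: [-3.135, -0.001, 1.662]
force: [1.2, 0.4, -2.1]
width: 23.3
gripper_force: 59.9
```

Run:
```python
from tray import *
T=tray('t9.png'); rel((*fr(T,T[2],110,42),-17,T[2]+90))
```

```text
corner [-9.  4.] 0.63
  corner [-8. 29.] 0.53
  corner [-9.  2.] 0.52
  corner [-10.   3.] 0.98
tray [500.6 -18.6   5.5]
at [605.7  33.6  43.2] rot [-179.8   -0.    95.2] w 23.5 F [-0.4  0.1 -1.7] t 30.9
  d [0.01 0.05 6.02] a [-0.003 -0.    -0.004]
```

>>> send_rows --series '[{"ax": 0,"ay": 0,"az": 0,"dx": 0,"dy": 0,"dz": 2,"hand": 1},{"ax": 0,"ay": 0,"az": 0,"dx": 0,"dy": 0,"dz": 4,"hand": 1},{"ax": 0,"ay": 0,"az": 0,"dx": 0,"dy": 0,"dz": 5.5,"hand": 1},{"ax": 0,"ay": 0,"az": 0,"dx": 0,"dy": 0,"dz": 6.1,"hand": 1},{"ax": 0,"ay": 0,"az": 0,"dx": 0,"dy": 0,"dz": 6.1,"hand": 1},{"ax": 0,"ay": 0,"az": 0,"dx": 0,"dy": 0,"dz": 6.1,"hand": 1}]'

```text
clock: 31.55
eef_pos: [607.6, 33.5, -15.7]
tool_rot: [3.14, 0.0, 1.663]
force: [0.9, 0.3, -2.7]
width: 23.2
gripper_force: 60.0
```

>>> send_rows --series '[{"ax": 0,"ay": 0,"az": 0,"dx": 0,"dy": 0,"dz": 0,"hand": 0.62},{"ax": 0,"ay": 0,"az": 0,"dx": 0,"dy": 0,"dz": 0,"hand": 0.6},{"ax": 0,"ay": 0,"az": 0,"dx": 0,"dy": 0,"dz": 0,"hand": 0.6},{"ax": 0,"ay": 0,"az": 0,"dx": 0,"dy": 0,"dz": 0,"hand": 0.6},{"ax": 0,"ay": 0,"az": 0,"dx": 0,"dy": 0,"dz": -4,"hand": 0.6},{"ax": 0,"ay": 0,"az": 0,"dx": 0,"dy": 0,"dz": -9,"hand": 0.6},{"ax": 0,"ay": 0,"az": 0,"dx": 0,"dy": 0,"dz": -14,"hand": 0.6},{"ax": 0,"ay": 0,"az": 0,"dx": 0,"dy": 0,"dz": -19,"hand": 0.6},{"ax": 0,"ay": 0,"az": 0,"dx": 0,"dy": 0,"dz": -23,"hand": 0.6},{"ax": 0,"ay": 0,"az": 0,"dx": 0,"dy": 0,"dz": -25,"hand": 0.6}]'

```text
clock: 32.55
eef_pos: [608.5, 33.0, 237.9]
tool_rot: [3.136, 0.0, 1.662]
force: [0.8, -0.2, 0.0]
width: 34.2
gripper_force: 0.0
```

Run:
```python
from tray import *
snap('wrist','w10.png');T=tray('t10.png');rel((632,283.5,226,82.8),(632,284,144,82.8))
b=np.hstack([cv2.imread('pics/w10.png')[130:480,100:500],cv2.resize(cv2.imread('pics/t10.png')[140:315,210:410],(400,350))]); cv2.imwrite('pics/z5.png',b)
```

```text
corner [-8.  5.] 0.63
  corner [-8.  2.] 0.81
  corner [-32. -21.] 0.61
  corner [-10.   3.] 0.98
tray [500.8 -18.4   5.5]
at [608.9  33.1 237.2] rot [179.6   0.   95.3] w 34.2 F [-0.2 -0.2 -1.1] t 32.6
  d [24.72  4.59  1.15] a [ 0.007 -0.001  0.218]
  d [24.77  4.54  9.35] a [ 0.007 -0.001  0.218]
```

View pics/z5.png

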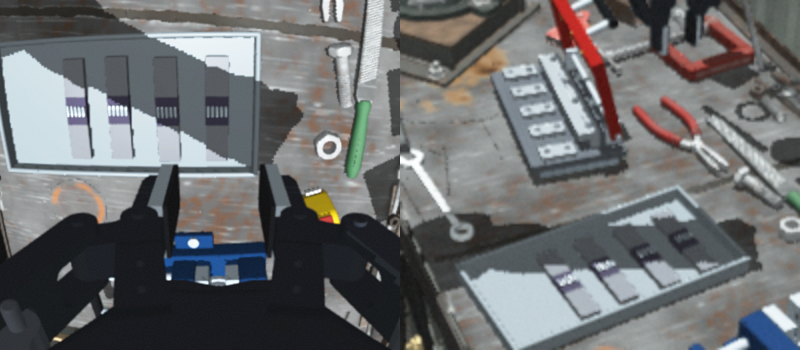

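All four coupons lie flat, side by side, at (75,107), (119,107), (166,107) and (216,107), and the bar is still up. Now I'll go back above the handle to lower it.

>>> send_rows --series '[{"ax": 0,"ay": 0,"az": 0.03,"dx": 4,"dy": 0.7,"dz": 0,"hand": 0.6},{"ax": 0,"ay": 0,"az": 0.1,"dx": 8.5,"dy": 1.5,"dz": 0,"hand": 0.6},{"ax": 0,"ay": 0,"az": 0.15,"dx": 13,"dy": 2.4,"dz": 0,"hand": 0.6},{"ax": 0,"ay": 0,"az": 0.2,"dx": 17.5,"dy": 3.3,"dz": 0,"hand": 0.6},{"ax": 0,"ay": 0,"az": 0.218,"dx": 21.5,"dy": 4.1,"dz": 0,"hand": 0.6},{"ax": 0,"ay": 0,"az": 0.218,"dx": 24,"dy": 4.5,"dz": 0.5,"hand": 0.6},{"ax": 0,"ay": 0,"az": 0.218,"dx": 24.7,"dy": 4.6,"dz": 1.2,"hand": 0.6},{"ax": 0,"ay": 0,"az": 0.218,"dx": 24.7,"dy": 4.6,"dz": 1.2,"hand": 0.6},{"ax": 0,"ay": 0,"az": 0.218,"dx": 24.7,"dy": 4.6,"dz": 1.2,"hand": 0.6}]'

```text
clock: 33.55
eef_pos: [629.9, 281.0, 221.0]
tool_rot: [-3.141, 0.002, 1.442]
force: [0.7, -1.6, 1.2]
width: 34.0
gripper_force: 0.0
```

Run:
```python
from tray import *
snap('wrist','w11.png');snap('side','s11.png');snap('scene','c11.png');rel((632,284,144,82.8))
b=np.hstack([cv2.resize(cv2.imread('pics/w11.png')[120:480,130:510],(370,350)),cv2.resize(cv2.imread('pics/s11.png')[110:210,230:350],(420,350))]); cv2.imwrite('pics/z6.png',b)
```

```text
at [630.6 281.5 222.2] rot [180.    0.   82.6] w 33.8 F [ 0.7 -0.2  0.1] t 33.7
  d [0.27 0.1  7.82] a [ 0.001  0.    -0.004]
```

View pics/z6.png

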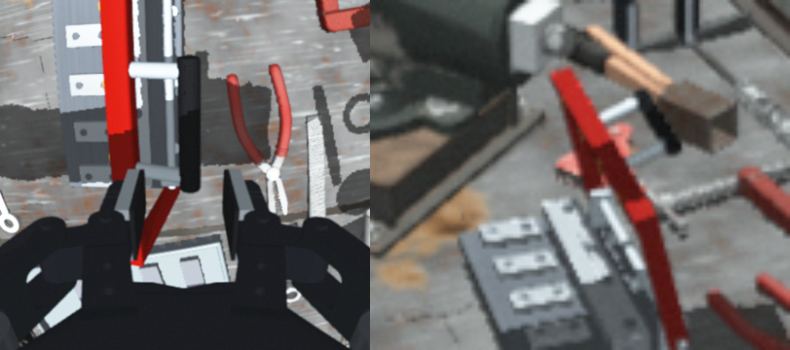

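The handle runs from (188,55) to (188,190) in the left crop, between the finger planes, and the bar is still fully up. I'll check the x alignment and then descend.

Run:
```python
from tray import *
for v in (176,245,315): print(np.round(onz('w11',(323,v),177,True),1))
```

```text
[638. 330. 177.]
[632.9 289.5 177. ]
[627.  243.1 177. ]
```

>>> send_rows --series '[{"ax": 0,"ay": 0,"az": 0,"dx": 0.4,"dy": 0.1,"dz": 2,"hand": 0.6},{"ax": 0,"ay": 0,"az": 0,"dx": 0.4,"dy": 0.1,"dz": 4,"hand": 0.6},{"ax": 0,"ay": 0,"az": 0,"dx": 0.4,"dy": 0.1,"dz": 6,"hand": 0.6},{"ax": 0,"ay": 0,"az": 0,"dx": 0.4,"dy": 0.1,"dz": 7.8,"hand": 0.6},{"ax": 0,"ay": 0,"az": 0,"dx": 0.4,"dy": 0.1,"dz": 7.8,"hand": 0.6},{"ax": 0,"ay": 0,"az": 0,"dx": 0.4,"dy": 0.1,"dz": 7.8,"hand": 1},{"ax": 0,"ay": 0,"az": 0,"dx": 0.4,"dy": 0.1,"dz": 7.8,"hand": 1},{"ax": 0,"ay": 0,"az": 0,"dx": 0.4,"dy": 0.1,"dz": 7.8,"hand": 1},{"ax": 0,"ay": 0,"az": 0,"dx": 0.4,"dy": 0.1,"dz": 7.8,"hand": 1}]'

```text
clock: 34.6
eef_pos: [632.7, 287.2, 144.8]
tool_rot: [3.139, -0.0, 1.445]
force: [1.5, -1.7, 2.1]
width: 11.4
gripper_force: 58.9
```

>>> send_rows --series '[{"ax": 0,"ay": 0,"az": 0,"dx": 0,"dy": -1.0,"dz": -0.07,"hand": 1},{"ax": 0,"ay": 0,"az": 0,"dx": 0,"dy": -2.0,"dz": -0.06,"hand": 1},{"ax": 0,"ay": 0,"az": 0,"dx": 0,"dy": -3.2,"dz": 0.09,"hand": 1},{"ax": 0,"ay": 0,"az": 0,"dx": 0,"dy": -4.2,"dz": 0.3,"hand": 1},{"ax": 0,"ay": 0,"az": 0,"dx": 0,"dy": -5.06,"dz": 0.53,"hand": 1},{"ax": 0,"ay": 0,"az": 0,"dx": 0,"dy": -6.0,"dz": 0.9,"hand": 1},{"ax": 0,"ay": 0,"az": 0,"dx": 0,"dy": -6.8,"dz": 1.25,"hand": 1},{"ax": 0,"ay": 0,"az": 0,"dx": 0,"dy": -7.6,"dz": 1.7,"hand": 1},{"ax": 0,"ay": 0,"az": 0,"dx": 0,"dy": -8.4,"dz": 2.2,"hand": 1},{"ax": 0,"ay": 0,"az": 0,"dx": 0,"dy": -9.2,"dz": 2.8,"hand": 1}]'

```text
clock: 35.6
eef_pos: [542.0, 297.6, 118.1]
tool_rot: [3.137, 0.0, 1.444]
force: [3.3, -3.6, 0.8]
width: 11.5
gripper_force: 65.9
```

Run:
```python
from tray import *
rel((500.2,301,60,82.8))
```

```text
at [542.  297.6 118.1] rot [179.7   0.   82.7] w 11.5 F [ 3.3 -3.6  0.8] t 35.6
  d [-0.19 -4.22  5.79] a [ 0.004  0.    -0.001]
```

>>> send_rows --series '[{"ax": 0,"ay": 0,"az": 0,"dx": 0,"dy": -0.6,"dz": 0.55,"hand": 1},{"ax": 0,"ay": 0,"az": 0,"dx": 0,"dy": -1.15,"dz": 1.1,"hand": 1},{"ax": 0,"ay": 0,"az": 0,"dx": 0,"dy": -1.8,"dz": 1.8,"hand": 1},{"ax": 0,"ay": 0,"az": 0,"dx": 0,"dy": -2.4,"dz": 2.5,"hand": 1},{"ax": 0,"ay": 0,"az": 0,"dx": 0,"dy": -2.9,"dz": 3.3,"hand": 1},{"ax": 0,"ay": 0,"az": 0,"dx": 0,"dy": -3.4,"dz": 4.1,"hand": 1},{"ax": 0,"ay": 0,"az": 0,"dx": 0,"dy": -3.85,"dz": 4.9,"hand": 1},{"ax": 0,"ay": 0,"az": 0,"dx": 0,"dy": -4.2,"dz": 5.6,"hand": 1},{"ax": 0,"ay": 0,"az": 0,"dx": 0,"dy": -4.3,"dz": 6.0,"hand": 1},{"ax": 0,"ay": 0,"az": 0,"dx": 0,"dy": -4.3,"dz": 6.1,"hand": 1}]'

```text
clock: 36.6
eef_pos: [500.6, 302.3, 58.2]
tool_rot: [3.136, -0.0, 1.443]
force: [-2.8, -6.5, 28.3]
width: 11.7
gripper_force: 76.1
```

>>> send_rows --series '[{"ax": 0,"ay": 0,"az": 0,"dx": 0,"dy": 0,"dz": -0.1,"hand": 0.6},{"ax": 0,"ay": 0,"az": 0,"dx": 0,"dy": 0,"dz": -0.1,"hand": 0.58},{"ax": 0,"ay": 0,"az": 0,"dx": 0,"dy": 0,"dz": -0.1,"hand": 0.58},{"ax": 0,"ay": 0,"az": 0,"dx": 0,"dy": 0,"dz": -0.1,"hand": 0.58},{"ax": 0,"ay": 0,"az": 0,"dx": 0,"dy": 0,"dz": -4,"hand": 0.58},{"ax": 0,"ay": 0,"az": 0,"dx": 0,"dy": 0,"dz": -9,"hand": 0.58},{"ax": 0,"ay": 0,"az": 0,"dx": 0,"dy": 0,"dz": -12,"hand": 0.58},{"ax": 0,"ay": 0,"az": 0,"dx": 0,"dy": 0,"dz": -12,"hand": 0.58}]'

```text
clock: 37.4
eef_pos: [500.4, 305.5, 178.7]
tool_rot: [3.135, -0.004, 1.445]
force: [0.7, 0.4, 0.6]
width: 36.0
gripper_force: 0.0
```

Run:
```python
from tray import *
d=snap('side','s12.png'); b=cv2.imread('pics/s12.png').astype(int); a=cv2.imread('pics/side0.png').astype(int)
# bar back down? compare red pixels with the first picture
for n,i in (('start',a),('now',b)):
    m=(i[...,2]>110)&(i[...,1]<60)&(i[...,0]<60); m[:, :245]=0;m[:,325:]=0;m[:160]=0;m[235:]=0; ys,xs=np.nonzero(m); print(n,len(xs),xs.mean().round(1),ys.mean().round(1),ys.min(),xs.max())
# vise handle: dark pixels
w=b[320:365,325:372]; m=(w.max(2)<45).astype(np.uint8); k,l,st,c=cv2.connectedComponentsWithStats(m)
for j in range(1,k):
    if st[j,4]>60:
        P=np.argwhere(l==j)[:,::-1]+[325,320]; print('dark',st[j],c[j]+[325,320])
V=(465.4,-276.7); rel((*V,150,97.8))
```

```text
start 252 280.9 194.0 162 319
now 221 283.2 193.1 162 319
dark [  7   7  32  35 285] [347.7754386  344.16842105]
at [498.6 305.4 176.2] rot [179.9  -0.2  82.8] w 36.0 F [-0.6  0.1 -1.5] t 37.5
  d [-58.18   3.98   2.48] a [ 0.003 -0.002 -0.262]
```

The bar's red outline is back in its starting bounds. The vise handle centroid is at (347.8,344.2), as first measured, so I'll move to the vise.

>>> send_rows --series '[{"ax": 0,"ay": 0,"az": 0,"dx": -3,"dy": 0.2,"dz": 0,"hand": 0.58},{"ax": 0,"ay": 0,"az": -0.03,"dx": -7,"dy": 0.4,"dz": 0,"hand": 0.58},{"ax": 0,"ay": 0,"az": -0.06,"dx": -11,"dy": 0.7,"dz": 0,"hand": 0.58},{"ax": 0,"ay": 0,"az": -0.09,"dx": -15.5,"dy": 1,"dz": 0,"hand": 0.58},{"ax": 0,"ay": 0,"az": -0.12,"dx": -20,"dy": 1.3,"dz": 0,"hand": 0.58},{"ax": 0,"ay": 0,"az": -0.15,"dx": -24.5,"dy": 1.6,"dz": 0,"hand": 0.58},{"ax": 0,"ay": 0,"az": -0.18,"dx": -29,"dy": 1.9,"dz": 0,"hand": 0.58},{"ax": 0,"ay": 0,"az": -0.21,"dx": -33.5,"dy": 2.2,"dz": 0,"hand": 0.58},{"ax": 0,"ay": 0,"az": -0.24,"dx": -38,"dy": 2.6,"dz": 0,"hand": 0.58},{"ax": 0,"ay": 0,"az": -0.26,"dx": -41,"dy": 2.8,"dz": 0,"hand": 0.58}]'

```text
clock: 38.45
eef_pos: [472.5, -108.4, 173.5]
tool_rot: [-3.14, 0.0, 1.703]
force: [0.5, -0.6, 0.3]
width: 36.2
gripper_force: 0.0
```

Run:
```python
from tray import *
V=(465.4,-276.7); rel((*V,110,97.8))
```

```text
at [ 472.5 -108.4  173.5] rot [-179.9    0.    97.6] w 36.2 F [ 0.5 -0.6  0.3] t 38.5
  d [-16.58  -2.91   6.36] a [-0.002  0.    -0.004]
```

>>> send_rows --series '[{"ax": 0,"ay": 0,"az": 0,"dx": -4.5,"dy": -0.8,"dz": 0,"hand": 0.58},{"ax": 0,"ay": 0,"az": 0,"dx": -9,"dy": -1.6,"dz": 0,"hand": 0.58},{"ax": 0,"ay": 0,"az": 0,"dx": -13,"dy": -2.4,"dz": 0,"hand": 0.58},{"ax": 0,"ay": 0,"az": 0,"dx": -16,"dy": -2.9,"dz": 2,"hand": 0.58},{"ax": 0,"ay": 0,"az": 0,"dx": -16.6,"dy": -2.9,"dz": 4,"hand": 0.58},{"ax": 0,"ay": 0,"az": 0,"dx": -16.6,"dy": -2.9,"dz": 6,"hand": 0.58},{"ax": 0,"ay": 0,"az": 0,"dx": -16.6,"dy": -2.9,"dz": 6,"hand": 0.58},{"ax": 0,"ay": 0,"az": 0,"dx": -16.6,"dy": -2.9,"dz": 6,"hand": 0.58}]'

```text
clock: 39.25
eef_pos: [466.6, -273.3, 113.6]
tool_rot: [-3.139, -0.002, 1.705]
force: [-0.5, 0.0, 0.4]
width: 36.0
gripper_force: 0.0
```

Run:
```python
from tray import *
d=snap('wrist','w12.png'); i=d['pixels'].astype(int)
V=(465.4,-276.7); rel((*V,10,97.8)); print('pred',proj('w12',(*V,46),True), [proj('w12',(*fr(V,7.8,0,y),46),True).round() for y in (-40,40)])
# dark strip: columns of dark pixels on some rows above the fingers
for r in range(120,300,15):
    m=np.nonzero(i[r,200:440].max(1)<50)[0]+200
    print(r, (m.min(),m.max(),len(m)) if len(m) else None, end='; ')
```

```text
at [ 467.2 -273.6  114.4] rot [-180.    -0.    97.7] w 36.0 F [0.5 0.5 0.5] t 39.3
  d [-0.28 -0.21 10.44] a [-0.001 -0.    -0.002]
pred [317.63689207 252.16859141] [array([318., 306.]), array([317., 192.])]
120 None; 135 None; 150 None; 165 None; 180 (np.int64(305), np.int64(329), 25); 195 (np.int64(305), np.int64(323), 19); 210 (np.int64(305), np.int64(329), 25); 225 (np.int64(306), np.int64(329), 24); 240 (np.int64(306), np.int64(329), 24); 255 (np.int64(306), np.int64(328), 23); 270 (np.int64(306), np.int64(328), 23); 285 (np.int64(306), np.int64(329), 24);
```

>>> send_rows --series '[{"ax": 0,"ay": 0,"az": 0,"dx": -0.2,"dy": -0.2,"dz": 3,"hand": 0.58},{"ax": 0,"ay": 0,"az": 0,"dx": -0.2,"dy": -0.2,"dz": 6,"hand": 0.58},{"ax": 0,"ay": 0,"az": 0,"dx": -0.2,"dy": -0.2,"dz": 9,"hand": 0.58},{"ax": 0,"ay": 0,"az": 0,"dx": -0.2,"dy": -0.2,"dz": 10.3,"hand": 0.58},{"ax": 0,"ay": 0,"az": 0,"dx": -0.2,"dy": -0.2,"dz": 10.3,"hand": 0.58},{"ax": 0,"ay": 0,"az": 0,"dx": -0.2,"dy": -0.2,"dz": 10.3,"hand": 1},{"ax": 0,"ay": 0,"az": 0,"dx": -0.2,"dy": -0.2,"dz": 10.3,"hand": 1},{"ax": 0,"ay": 0,"az": 0,"dx": -0.2,"dy": -0.2,"dz": 10.3,"hand": 1},{"ax": 0,"ay": 0,"az": 0,"dx": -0.2,"dy": -0.2,"dz": 10.3,"hand": 1}]'

```text
clock: 40.2
eef_pos: [466.1, -277.0, 13.1]
tool_rot: [3.14, 0.002, 1.705]
force: [-1.4, 0.5, 8.0]
width: 14.2
gripper_force: 59.0
```

>>> send_rows --series '[{"ax": 0,"ay": 0,"az": 0,"dx": 0,"dy": -0.7,"dz": 0,"hand": 1},{"ax": 0,"ay": 0,"az": 0,"dx": 0,"dy": -1.4,"dz": 0,"hand": 1},{"ax": 0,"ay": 0,"az": 0,"dx": 0,"dy": -2.1,"dz": 0,"hand": 1},{"ax": 0,"ay": 0,"az": 0,"dx": 0,"dy": -2.8,"dz": 0,"hand": 1},{"ax": 0,"ay": 0,"az": 0,"dx": 0,"dy": -3.5,"dz": 0,"hand": 1},{"ax": 0,"ay": 0,"az": 0,"dx": 0,"dy": -4.2,"dz": 0,"hand": 1},{"ax": 0,"ay": 0,"az": 0,"dx": 0,"dy": -4.8,"dz": 0,"hand": 1},{"ax": 0,"ay": 0,"az": 0,"dx": 0,"dy": -5.1,"dz": 0,"hand": 1},{"ax": 0,"ay": 0,"az": 0,"dx": 0,"dy": -5.1,"dz": 0,"hand": 1}]'

```text
clock: 41.1
eef_pos: [418.0, -283.5, 13.1]
tool_rot: [3.136, 0.002, 1.705]
force: [4.8, 0.5, 7.3]
width: 13.8
gripper_force: 59.4
```

>>> send_rows --series '[{"ax": 0,"ay": 0,"az": 0,"dx": 0,"dy": -0.2,"dz": 0,"hand": 1},{"ax": 0,"ay": 0,"az": 0,"dx": 0,"dy": -0.3,"dz": 0,"hand": 1},{"ax": 0,"ay": 0,"az": 0,"dx": 0,"dy": -0.3,"dz": 0,"hand": 1}]'

```text
clock: 41.4
eef_pos: [416.6, -283.7, 13.1]
tool_rot: [3.135, 0.002, 1.706]
force: [7.1, 1.4, 6.1]
width: 13.8
gripper_force: 59.3
```

>>> send_rows --series '[{"ax": 0,"ay": 0,"az": 0,"dx": 0,"dy": 0,"dz": 0,"hand": 0.58},{"ax": 0,"ay": 0,"az": 0,"dx": 0,"dy": 0,"dz": 0,"hand": 0.58},{"ax": 0,"ay": 0,"az": 0,"dx": 0,"dy": 0,"dz": 0,"hand": 0.58},{"ax": 0,"ay": 0,"az": 0,"dx": 0,"dy": 0,"dz": -4,"hand": 0.58},{"ax": 0,"ay": 0,"az": 0,"dx": 0,"dy": 0,"dz": -9,"hand": 0.45},{"ax": 0,"ay": 0,"az": 0,"dx": 0,"dy": 0,"dz": -14,"hand": 0.3},{"ax": 0,"ay": 0,"az": 0,"dx": 0,"dy": 0,"dz": -17,"hand": 0.3},{"ax": 0,"ay": 0,"az": 0,"dx": 0,"dy": 0,"dz": -17,"hand": 0.3}]'

```text
clock: 42.2
eef_pos: [413.4, -285.4, 185.2]
tool_rot: [3.136, 0.005, 1.704]
force: [0.2, -0.6, 0.3]
width: 59.8
gripper_force: 0.0
```

Run:
```python
from tray import *
rel((634,-253.5,180,7.8),(634,-253.5,64,7.8))
```

```text
at [ 413.4 -285.4  185.2] rot [179.7   0.3  97.6] w 59.8 F [ 0.2 -0.6  0.3] t 42.2
  d [ 0.23 22.28  0.64] a [ 0.008 -0.     1.568]
  d [ 0.29 22.22 12.24] a [ 0.008 -0.     1.568]
```

>>> send_rows --series '[{"ax": 0,"ay": 0,"az": 0.14,"dx": 0,"dy": 2,"dz": 0,"hand": 0.3},{"ax": 0,"ay": 0,"az": 0.28,"dx": 0,"dy": 4.5,"dz": 0,"hand": 0.3},{"ax": 0,"ay": 0,"az": 0.42,"dx": 0,"dy": 7,"dz": 0,"hand": 0.3},{"ax": 0,"ay": 0,"az": 0.56,"dx": 0,"dy": 10,"dz": 0,"hand": 0.3},{"ax": 0,"ay": 0,"az": 0.7,"dx": 0,"dy": 13,"dz": 0,"hand": 0.3},{"ax": 0,"ay": 0,"az": 0.85,"dx": 0,"dy": 16,"dz": 0,"hand": 0.3},{"ax": 0,"ay": 0,"az": 1.0,"dx": 0,"dy": 18.5,"dz": 0,"hand": 0.3},{"ax": 0,"ay": 0,"az": 1.14,"dx": 0,"dy": 20.5,"dz": 0,"hand": 0.3},{"ax": 0,"ay": 0,"az": 1.28,"dx": 0.2,"dy": 22,"dz": 0,"hand": 0.3},{"ax": 0,"ay": 0,"az": 1.42,"dx": 0.2,"dy": 22.3,"dz": 0,"hand": 0.3}]'

```text
clock: 43.2
eef_pos: [633.8, -250.3, 179.3]
tool_rot: [-3.14, 0.001, 0.281]
force: [-0.6, -1.0, 0.2]
width: 59.8
gripper_force: 0.0
```

>>> send_rows --series '[{"ax": 0,"ay": 0,"az": 0.14,"dx": 0,"dy": 0,"dz": 0,"hand": 0.3},{"ax": 0,"ay": 0,"az": 0.15,"dx": 0,"dy": 0,"dz": 0,"hand": 0.3},{"ax": 0,"ay": 0,"az": 0.15,"dx": 0,"dy": 0,"dz": 0,"hand": 0.3}]'

```text
clock: 43.5
eef_pos: [632.0, -251.7, 180.4]
tool_rot: [-3.141, 0.002, 0.137]
force: [0.7, -0.5, 0.2]
width: 59.3
gripper_force: 0.0
```

Run:
```python
from tray import *
d=snap('wrist','w13.png'); rel((634,-253.5,64,7.8)); print(proj('w13',(634,-253.5,118),True))
g=cv2.cvtColor(d['pixels'],cv2.COLOR_RGB2GRAY)
c=cv2.HoughCircles(cv2.medianBlur(g,3)[150:420],cv2.HOUGH_GRADIENT,1,30,param1=80,param2=18,minRadius=15,maxRadius=45); print(None if c is None else (c[0][:6]+[0,150,0]).round())
s=snap('side','s13.png'); snap('scene','c13.png')
cv2.imwrite('pics/z7.png',np.hstack([cv2.imread('pics/w13.png')[100:480,110:530],cv2.resize(cv2.imread('pics/s13.png')[230:380,320:470],(380,380))]))
```

```text
at [ 632.2 -251.7  180.8] rot [-1.8e+02  1.0e-01  7.8e+00] w 59.6 F [ 0.1  0.2 -0.2] t 43.5
  d [ 0.17  0.21 11.68] a [-0.001  0.001  0.   ]
[321.33797081 246.60346301]
[[316. 246.  21.]
 [114. 202.  44.]
 [ 68. 206.  44.]
 [ 42. 356.  32.]
 [338. 358.  43.]
 [ 92. 330.  41.]]
```

Run:
```python
from tray import *
P=onz('w13',(316,246),118,True); print(P); rel((P[0],P[1]*.6-253.5*.4,64,7.8))
```

```text
[ 633.93778661 -250.03906765  118.        ]
at [ 632.5 -251.7  181.4] rot [-180.     0.     7.8] w 59.8 F [-0.2  1.3  0.4] t 43.6
  d [ 0.15 -0.   11.74] a [-0.001  0.    -0.   ]
```

>>> send_rows --series '[{"ax": 0,"ay": 0,"az": 0,"dx": 0.15,"dy": 0,"dz": 3,"hand": 0.3},{"ax": 0,"ay": 0,"az": 0,"dx": 0.15,"dy": 0,"dz": 6,"hand": 0.3},{"ax": 0,"ay": 0,"az": 0,"dx": 0.15,"dy": 0,"dz": 9,"hand": 0.35},{"ax": 0,"ay": 0,"az": 0,"dx": 0.15,"dy": 0,"dz": 11.5,"hand": 0.45},{"ax": 0,"ay": 0,"az": 0,"dx": 0.15,"dy": 0,"dz": 11.7,"hand": 0.5},{"ax": 0,"ay": 0,"az": 0,"dx": 0.15,"dy": 0,"dz": 11.7,"hand": 1},{"ax": 0,"ay": 0,"az": 0,"dx": 0.15,"dy": 0,"dz": 11.7,"hand": 1},{"ax": 0,"ay": 0,"az": 0,"dx": 0.15,"dy": 0,"dz": 11.7,"hand": 1},{"ax": 0,"ay": 0,"az": 0,"dx": 0.15,"dy": 0,"dz": 11.7,"hand": 1}]'

```text
clock: 44.55
eef_pos: [634.1, -251.4, 65.3]
tool_rot: [-3.141, -0.0, 0.135]
force: [-2.5, 1.4, -0.7]
width: 26.4
gripper_force: 59.1
```

Gripped at 26.4 mm against the 28 mm pipe, with the same softness as the earlier grips. Now I'll draw it 25 mm to −x and lift.

>>> send_rows --series '[{"ax": 0,"ay": 0,"az": 0,"dx": -0.8,"dy": 0,"dz": 0,"hand": 1},{"ax": 0,"ay": 0,"az": 0,"dx": -1.6,"dy": 0,"dz": 0,"hand": 1},{"ax": 0,"ay": 0,"az": 0,"dx": -2.5,"dy": 0,"dz": 0,"hand": 1},{"ax": 0,"ay": 0,"az": 0,"dx": -2.5,"dy": 0,"dz": 0,"hand": 1},{"ax": 0,"ay": 0,"az": 0,"dx": -2.5,"dy": 0,"dz": 0,"hand": 1},{"ax": 0,"ay": 0,"az": 0,"dx": -2.5,"dy": 0,"dz": -1,"hand": 1},{"ax": 0,"ay": 0,"az": 0,"dx": -2.5,"dy": 0,"dz": -3,"hand": 1},{"ax": 0,"ay": 0,"az": 0,"dx": -2.5,"dy": 0,"dz": -6,"hand": 1},{"ax": 0,"ay": 0,"az": 0,"dx": -2.5,"dy": 0,"dz": -9,"hand": 1},{"ax": 0,"ay": 0,"az": 0,"dx": -2.5,"dy": 0,"dz": -12,"hand": 1}]'

```text
clock: 45.55
eef_pos: [610.0, -254.9, 187.3]
tool_rot: [3.141, -0.001, 0.135]
force: [0.3, -0.6, -2.4]
width: 26.3
gripper_force: 59.4
```

Run:
```python
from tray import *
T=tray('t14.png'); rel((*fr(T,T[2],-97,-15),180,7.8),(*fr(T,T[2],-97,-15),43,7.8)); print(np.hypot(*fr(T,T[2],-97,-15)))
```

```text
corner [ 9. 29.] 0.54
  corner [-8.  2.] 0.83
  corner [-9.  2.] 0.9
  corner [-10.   3.] 0.97
tray [500.7 -17.6   5.3]
at [ 611.9 -257.2  193. ] rot [179.6  -0.4   7.7] w 26.4 F [ 0.9 -1.7  0.8] t 45.6
  d [-17.55 -24.17   1.01] a [ 0.006 -0.007 -0.001]
  d [-17.65 -24.25  14.71] a [ 0.006 -0.007 -0.001]
407.6451185484342
```

>>> send_rows --series '[{"ax": 0,"ay": 0,"az": 0,"dx": -1.5,"dy": -2,"dz": 0,"hand": 1},{"ax": 0,"ay": 0,"az": 0,"dx": -4,"dy": -5.5,"dz": 0,"hand": 1},{"ax": 0,"ay": 0,"az": 0,"dx": -6.5,"dy": -9,"dz": 0,"hand": 1},{"ax": 0,"ay": 0,"az": 0,"dx": -9,"dy": -12.5,"dz": 0,"hand": 1},{"ax": 0,"ay": 0,"az": 0,"dx": -11.5,"dy": -16,"dz": 0,"hand": 1},{"ax": 0,"ay": 0,"az": 0,"dx": -14,"dy": -19.5,"dz": 0,"hand": 1},{"ax": 0,"ay": 0,"az": 0,"dx": -16.3,"dy": -22.5,"dz": 1,"hand": 1},{"ax": 0,"ay": 0,"az": 0,"dx": -17.5,"dy": -24.2,"dz": 3,"hand": 1},{"ax": 0,"ay": 0,"az": 0,"dx": -17.6,"dy": -24.2,"dz": 6,"hand": 1},{"ax": 0,"ay": 0,"az": 0,"dx": -17.6,"dy": -24.2,"dz": 8,"hand": 1}]'

```text
clock: 46.6
eef_pos: [402.8, -37.6, 104.3]
tool_rot: [-3.141, -0.001, 0.136]
force: [0.6, -0.2, -3.4]
width: 26.2
gripper_force: 59.7
```

Run:
```python
from tray import *
T=tray('t15.png'); rel((*fr(T,T[2],-97,-15),43,7.8))
```

```text
corner [-9.  3.] 0.73
  corner [-8.  2.] 0.83
  corner [-9.  2.] 0.9
  corner [-10.   3.] 0.88
tray [500.7 -17.6   5.3]
at [402.  -37.6 102.7] rot [-1.799e+02  1.000e-01  7.800e+00] w 26.5 F [-1.4 -1.8 -3.9] t 46.6
  d [0.31 0.44 5.97] a [-0.001  0.001 -0.   ]
```

>>> send_rows --series '[{"ax": 0,"ay": 0,"az": 0,"dx": 0.3,"dy": 0.4,"dz": 2,"hand": 1},{"ax": 0,"ay": 0,"az": 0,"dx": 0.3,"dy": 0.4,"dz": 4,"hand": 1},{"ax": 0,"ay": 0,"az": 0,"dx": 0.3,"dy": 0.4,"dz": 5.2,"hand": 1},{"ax": 0,"ay": 0,"az": 0,"dx": 0.3,"dy": 0.4,"dz": 5.8,"hand": 1},{"ax": 0,"ay": 0,"az": 0,"dx": 0.3,"dy": 0.4,"dz": 6.0,"hand": 1},{"ax": 0,"ay": 0,"az": 0,"dx": 0.3,"dy": 0.4,"dz": 6.0,"hand": 1},{"ax": 0,"ay": 0,"az": 0,"dx": 0.3,"dy": 0.4,"dz": 6.0,"hand": 1}]'

```text
clock: 47.35
eef_pos: [406.9, -42.6, 45.1]
tool_rot: [3.141, -0.001, 0.135]
force: [-0.4, -0.3, -2.9]
width: 26.8
gripper_force: 59.9
```

>>> send_rows --series '[{"ax": 0,"ay": 0,"az": 0,"dx": 0,"dy": 0,"dz": 0.2,"hand": 1},{"ax": 0,"ay": 0,"az": 0,"dx": 0,"dy": 0,"dz": 0.3,"hand": 1},{"ax": 0,"ay": 0,"az": 0,"dx": 0,"dy": 0,"dz": 0.3,"hand": 0.6},{"ax": 0,"ay": 0,"az": 0,"dx": 0,"dy": 0,"dz": 0.3,"hand": 0.4},{"ax": 0,"ay": 0,"az": 0,"dx": 0,"dy": 0,"dz": 0.3,"hand": 0.3},{"ax": 0,"ay": 0,"az": 0,"dx": 0,"dy": 0,"dz": 0.3,"hand": 0.3},{"ax": 0,"ay": 0,"az": 0,"dx": 0,"dy": 0,"dz": -4,"hand": 0.3},{"ax": 0,"ay": 0,"az": 0,"dx": 0,"dy": 0,"dz": -9,"hand": 0.3},{"ax": 0,"ay": 0,"az": 0,"dx": 0,"dy": 0,"dz": -14,"hand": 0.3},{"ax": 0,"ay": 0,"az": 0,"dx": 0,"dy": 0,"dz": -14,"hand": 0.58}]'

```text
clock: 48.35
eef_pos: [409.5, -43.2, 188.9]
tool_rot: [3.14, -0.009, 0.136]
force: [0.7, 0.5, -0.7]
width: 46.4
gripper_force: 0.0
```

Run:
```python
from tray import *
rel((416.4,-283.8,185,97.8),(416.4,-283.8,13,97.8))
```

```text
at [409.5 -43.2 188.9] rot [179.9  -0.5   7.8] w 46.4 F [ 0.7  0.5 -0.7] t 48.4
  d [-2.57 23.93  0.42] a [ 0.009 -0.006 -1.571]
  d [-2.73 23.9  17.62] a [ 0.009 -0.006 -1.571]
```

>>> send_rows --series '[{"ax": 0,"ay": 0,"az": -0.14,"dx": 0.3,"dy": 2,"dz": 0,"hand": 0.58},{"ax": 0,"ay": 0,"az": -0.28,"dx": 0.3,"dy": 5,"dz": 0,"hand": 0.58},{"ax": 0,"ay": 0,"az": -0.42,"dx": 0,"dy": 8,"dz": 0,"hand": 0.58},{"ax": 0,"ay": 0,"az": -0.56,"dx": -0.5,"dy": 11,"dz": 0,"hand": 0.58},{"ax": 0,"ay": 0,"az": -0.7,"dx": -1,"dy": 14,"dz": 0,"hand": 0.58},{"ax": 0,"ay": 0,"az": -0.85,"dx": -1.5,"dy": 17,"dz": 0,"hand": 0.58},{"ax": 0,"ay": 0,"az": -1.0,"dx": -2,"dy": 20,"dz": 0,"hand": 0.58},{"ax": 0,"ay": 0,"az": -1.14,"dx": -2.4,"dy": 22,"dz": 0,"hand": 0.58},{"ax": 0,"ay": 0,"az": -1.28,"dx": -2.6,"dy": 23.5,"dz": 0,"hand": 0.58},{"ax": 0,"ay": 0,"az": -1.42,"dx": -2.6,"dy": 23.9,"dz": 0,"hand": 0.58}]'

```text
clock: 49.35
eef_pos: [411.6, -284.5, 183.9]
tool_rot: [-3.141, 0.0, 1.557]
force: [0.0, 0.2, -0.0]
width: 35.7
gripper_force: 0.0
```

>>> send_rows --series '[{"ax": 0,"ay": 0,"az": -0.14,"dx": 0,"dy": 0,"dz": 2,"hand": 0.58},{"ax": 0,"ay": 0,"az": -0.15,"dx": 0,"dy": 0,"dz": 5,"hand": 0.58},{"ax": 0,"ay": 0,"az": -0.15,"dx": 0,"dy": 0,"dz": 7,"hand": 0.58},{"ax": 0,"ay": 0,"az": -0.15,"dx": 0,"dy": 0,"dz": 7,"hand": 0.58}]'

```text
clock: 49.75
eef_pos: [410.2, -280.9, 111.8]
tool_rot: [-3.137, -0.005, 1.704]
force: [-0.6, 0.7, -0.3]
width: 35.8
gripper_force: 0.0
```

Run:
```python
from tray import *
rel((416.4,-283.8,13,97.8))
```

```text
at [ 410.2 -280.9  111.8] rot [-179.7   -0.3   97.6] w 35.8 F [-0.6  0.7 -0.3] t 49.8
  d [-0.42  0.62  9.88] a [-0.005 -0.005 -0.003]
```

>>> send_rows --series '[{"ax": 0,"ay": 0,"az": 0,"dx": -0.3,"dy": 0.5,"dz": 1,"hand": 0.58},{"ax": 0,"ay": 0,"az": 0,"dx": -0.3,"dy": 0.5,"dz": 4,"hand": 0.58},{"ax": 0,"ay": 0,"az": 0,"dx": -0.3,"dy": 0.5,"dz": 7,"hand": 0.58},{"ax": 0,"ay": 0,"az": 0,"dx": -0.3,"dy": 0.5,"dz": 9.5,"hand": 0.58},{"ax": 0,"ay": 0,"az": 0,"dx": -0.3,"dy": 0.5,"dz": 10,"hand": 0.58},{"ax": 0,"ay": 0,"az": 0,"dx": -0.3,"dy": 0.5,"dz": 10,"hand": 1},{"ax": 0,"ay": 0,"az": 0,"dx": -0.3,"dy": 0.5,"dz": 10,"hand": 1},{"ax": 0,"ay": 0,"az": 0,"dx": -0.3,"dy": 0.5,"dz": 10,"hand": 1},{"ax": 0,"ay": 0,"az": 0,"dx": -0.3,"dy": 0.5,"dz": 10,"hand": 1}]'

```text
clock: 50.65
eef_pos: [417.8, -285.3, 15.2]
tool_rot: [3.141, 0.001, 1.705]
force: [-1.8, -0.9, -2.6]
width: 13.7
gripper_force: 59.0
```

>>> send_rows --series '[{"ax": 0,"ay": 0,"az": 0,"dx": 0,"dy": 0.7,"dz": 0,"hand": 1},{"ax": 0,"ay": 0,"az": 0,"dx": 0,"dy": 1.4,"dz": 0,"hand": 1},{"ax": 0,"ay": 0,"az": 0,"dx": 0,"dy": 2.1,"dz": 0,"hand": 1},{"ax": 0,"ay": 0,"az": 0,"dx": 0,"dy": 2.8,"dz": 0,"hand": 1},{"ax": 0,"ay": 0,"az": 0,"dx": 0,"dy": 3.5,"dz": 0,"hand": 1},{"ax": 0,"ay": 0,"az": 0,"dx": 0,"dy": 4.2,"dz": 0,"hand": 1},{"ax": 0,"ay": 0,"az": 0,"dx": 0,"dy": 4.8,"dz": 0,"hand": 1},{"ax": 0,"ay": 0,"az": 0,"dx": 0,"dy": 5.1,"dz": 0,"hand": 1},{"ax": 0,"ay": 0,"az": 0,"dx": 0,"dy": 5.2,"dz": 0,"hand": 1},{"ax": 0,"ay": 0,"az": 0,"dx": 0,"dy": 5.2,"dz": 0,"hand": 1}]'

```text
clock: 51.65
eef_pos: [466.2, -278.6, 15.2]
tool_rot: [-3.138, -0.001, 1.703]
force: [-7.8, -1.2, 4.3]
width: 13.5
gripper_force: 59.9
```

>>> send_rows --series '[{"ax": 0,"ay": 0,"az": 0,"dx": 0,"dy": 0.2,"dz": 0,"hand": 1},{"ax": 0,"ay": 0,"az": 0,"dx": 0,"dy": 0.3,"dz": 0,"hand": 1},{"ax": 0,"ay": 0,"az": 0,"dx": 0,"dy": 0.3,"dz": 0,"hand": 1},{"ax": 0,"ay": 0,"az": 0,"dx": 0,"dy": 0.3,"dz": 0,"hand": 1}]'

```text
clock: 52.05
eef_pos: [466.2, -278.6, 15.2]
tool_rot: [-3.134, -0.002, 1.702]
force: [-14.1, -2.3, 7.7]
width: 13.7
gripper_force: 60.4
```

The jaw is home: there was no further travel and the force rose to 14 N. I'll release, raise and check everything.

>>> send_rows --series '[{"ax": 0,"ay": 0,"az": 0,"dx": 0,"dy": -0.2,"dz": 0,"hand": 0.58},{"ax": 0,"ay": 0,"az": 0,"dx": 0,"dy": -0.2,"dz": 0,"hand": 0.58},{"ax": 0,"ay": 0,"az": 0,"dx": 0,"dy": -0.2,"dz": 0,"hand": 0.58},{"ax": 0,"ay": 0,"az": 0,"dx": 0,"dy": -0.2,"dz": 0,"hand": 0.58},{"ax": 0,"ay": 0,"az": 0,"dx": 0,"dy": -0.2,"dz": -5,"hand": 0.58},{"ax": 0,"ay": 0,"az": 0,"dx": 0,"dy": -0.2,"dz": -10,"hand": 0.58},{"ax": 0,"ay": 0,"az": 0,"dx": 0,"dy": -0.2,"dz": -15,"hand": 0.58},{"ax": 0,"ay": 0,"az": 0,"dx": 0,"dy": -0.2,"dz": -20,"hand": 0.58},{"ax": 0,"ay": 0,"az": 0,"dx": 0,"dy": -0.2,"dz": -22,"hand": 0.58},{"ax": 0,"ay": 0,"az": 0,"dx": 0,"dy": -0.2,"dz": -22,"hand": 0.58}]'

```text
clock: 53.05
eef_pos: [472.8, -278.8, 238.3]
tool_rot: [3.135, 0.004, 1.706]
force: [-0.2, 0.2, -1.3]
width: 35.9
gripper_force: 0.0
```

Run:
```python
from tray import *
T=tray('tf.png'); snap('scene','cf.png'); rel()
cv2.imwrite('pics/zf.png',cv2.resize(cv2.imread('pics/tf.png')[145:385,215:475],(650,600),interpolation=cv2.INTER_CUBIC))
```

```text
corner [-10.   2.] 0.87
  corner [-45.  15.] 0.49
  corner [-9.  2.] 0.9
  corner [-10.   2.] 0.72
tray [500.1 -16.4   5.5]
at [ 470.6 -277.1  234.4] rot [180.   -0.   97.7] w 35.4 F [0.  0.3 0.1] t 53.1
```

View pics/zf.png

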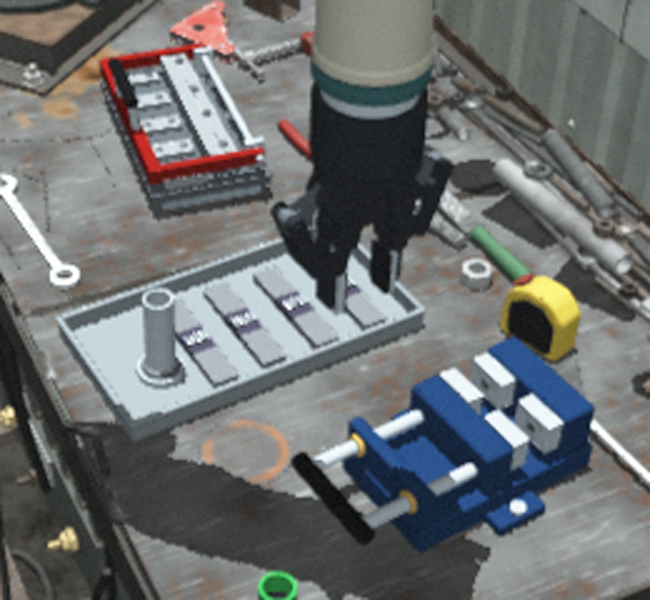

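The stub stands in the tray at (158,335) with the four coupons flat beside it. The bar is down at about (180,120), the vise is closed, and nothing is held. I'll check the bar numerically and hand in.

Run:
```python
from h import *
R=[]
for n in ('side0','tf'):
    i=cv2.imread(f'pics/{n}.png').astype(int); m=(i[...,2]>110)&(i[...,1]<60)&(i[...,0]<60); m[:,:245]=0;m[:,320:]=0;m[:160]=0;m[235:]=0
    ys,xs=np.nonzero(m); R.append((xs.mean(),ys.mean())); print(n,len(xs),np.round(R[-1],1))
d=np.hypot(*np.subtract(*R)); print(d)
if d<1.5: print(finish_job())
```

```text
side0 252 [280.9 194. ]
tf 250 [280.6 194. ]
0.3008909353923104
the job is handed in; nothing more can be done
None
```

The job is handed in at about 53 s on the robot clock: all four coupons lie flat in the tray with the stub standing beside them, the bar is down and the vise jaw is home; no verdict came back.

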